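Tare the kit box and scoop the washed nuts into it

TASK

Make up the nut part of the kit: take the empty grey box from the kit tray, stand it gently on the scale and press the white tare key, then scoop all the hex nuts out of the stock tray into the box while it stands on the scale. The nuts are degreased, so use the scoop and keep your fingers off them; the scale is ruined by more than 1.5 kg on its platform, even for a moment. At the end put the box with the nuts back in the empty part of the kit tray and the scoop back flat on its rubber mat, and leave the other tools on the bench alone.

Things in the scene. Friction and masses are not known exactly. Their poses are not given: they have to be found in the camera images.
- box_mid (a point): The kit box: loose, grey plastic, open on top, outside 66 mm (its x) by 125 mm (its y) by 58 mm high, walls and floor 3 mm, inside 60 by 119 mm; about 120 g. This point is its middle, 29 mm above its underside; z up. Best grasped from above across its 66 mm width. At the start it stands empty in the kit tray.
- kit_spot (a point): Fixed shallow aluminium kit tray, outside 116 mm (x) by 226 mm (y), rim 10 mm high and 3 mm thick, floor 3 mm thick. This point lies on its floor, in the middle of the part for the box (free from x -55 to 55 mm, y -82 to 85 mm of this point); beyond y = 90 mm two M12 bolts lie fixed across the tray, up to 20 mm high.
- platform_top (a point): Middle of the top of the scale's steel platform, 165 mm (x) by 185 mm (y), 62 mm above the bench. The scale is a fixed grey bench scale 255 mm deep (x) and 190 mm wide (y); its front part with display and keys lies on its -x side (towards the robot). z up.
- platform (a joint): How far the scale's sprung platform has sunk, m: 0 when empty, 1 mm for every 3 N on it (0.005 = 1.5 kg, the limit), bottoms at 8 mm.
- tare_top (a point): Centre of the top of the round white tare key, 20 mm across, on the front of the scale, 56 mm above the bench, 8 mm above its grey collar; pressed straight down. The platform's front edge is 47 mm behind it (+x).
- tare (a joint): Travel of the tare key, m: 0 up, 0.004 fully down (takes 5 N); it springs back.
- tray_floor (a point): Stock tray: a fixed steel tray with a thin grey liner, inside 200 mm (x) by 180 mm (y), walls 3 mm thick and 28 mm high above the bench; this point is the middle of its floor, 3 mm above the bench. The nuts lie in it, mostly in the half at -x.
- scoop_grip (a point): Grasp point on the wooden handle of the loose aluminium hand scoop (160 g). Scoop axes: mouth faces -x, y across, z up. Handle: level bar 14 mm wide (y), 18 mm high, from 34 mm in front of this point (-x) to 61 mm behind it; the point is at half its height, 62 mm above the pan's underside. The scoop balances about 55 mm in front of this point and stands by itself on its flat pan.
- scoop_lip (a point): Middle of the front edge (lip) of the scoop's pan, on the underside; axes of the scoop. Pan: flat floor 2 mm thick (1.2 mm at the lip), 84 mm wide (y), running 80 mm back (+x) from the lip to a back wall 34 mm high; side walls 2 mm thick, 34 mm high, sloping down to the floor near the lip. The handle's grasp point is 115 mm behind the lip and 62 mm higher.
- mat_top (a point): Middle of the top of the scoop's fixed black rubber mat, 190 mm (x) by 120 mm (y), 3 mm thick.
- nut1_mid (a point): Centre of an M12 steel hex nut: 19 mm across flats, 22 mm across corners, 10 mm thick, 17 g, bevelled edges; loose, lying flat at the start (centre 5 mm above the tray's floor). Five to eight of the nuts are there.
- nut2_mid (a point): Centre of an M12 steel hex nut: 19 mm across flats, 22 mm across corners, 10 mm thick, 17 g, bevelled edges; loose, lying flat at the start (centre 5 mm above the tray's floor). Five to eight of the nuts are there.
- nut3_mid (a point): Centre of an M12 steel hex nut: 19 mm across flats, 22 mm across corners, 10 mm thick, 17 g, bevelled edges; loose, lying flat at the start (centre 5 mm above the tray's floor). Five to eight of the nuts are there.
- nut4_mid (a point): Centre of an M12 steel hex nut: 19 mm across flats, 22 mm across corners, 10 mm thick, 17 g, bevelled edges; loose, lying flat at the start (centre 5 mm above the tray's floor). Five to eight of the nuts are there.
- nut5_mid (a point): Centre of an M12 steel hex nut: 19 mm across flats, 22 mm across corners, 10 mm thick, 17 g, bevelled edges; loose, lying flat at the start (centre 5 mm above the tray's floor). Five to eight of the nuts are there.
- nut6_mid (a point): Centre of an M12 steel hex nut: 19 mm across flats, 22 mm across corners, 10 mm thick, 17 g, bevelled edges; loose, lying flat at the start (centre 5 mm above the tray's floor). Five to eight of the nuts are there.
- nut7_mid (a point): Centre of an M12 steel hex nut: 19 mm across flats, 22 mm across corners, 10 mm thick, 17 g, bevelled edges; loose, lying flat at the start (centre 5 mm above the tray's floor). Five to eight of the nuts are there.
- nut8_mid (a point): Centre of an M12 steel hex nut: 19 mm across flats, 22 mm across corners, 10 mm thick, 17 g, bevelled edges; loose, lying flat at the start (centre 5 mm above the tray's floor). Five to eight of the nuts are there.
- pliers: Pliers lying on the bench, origin near the pivot: leave alone.
- spool: Spool of wire standing on the bench, 72 mm across and 40 mm high: leave alone.
- hexkeys: Holder with hex keys lying on the bench: leave alone.
There are look-alikes about, which are no part of the job. Of the things shaped like the part that bears scoop_grip, the aluminium one is meant.

How it is judged:
By the outcome, as a careful person would: the job done as asked, in the order asked, and still so for the second after the job is handed in, with the robot touching nothing.
Of nut1, nut2, nut3, nut4, nut5, nut6, nut7, nut8 only 5 to 8 are there at a start; the rules pass over those that are not, and their reading is None.
At some moment in a run one of box, scoop, nut1, nut2, nut3, nut4, nut5, nut6, nut7, nut8 may be knocked a few centimetres aside while the robot is not near it.
It also fails if it takes over 210 s, if anything falls off the work surface, if the arm or the gripper's body presses on something with over 40 N, if the wrist force passes 120 N, or if a joint passes its speed limit or range.

ROBOT

A 6-joint arm with a two-finger parallel gripper is mounted at the origin on the work surface. World frame = base frame: x ahead of the robot, y to its left, z up, the work surface at z = 0. Lengths are in mm, angles in rad, forces in N, time in s.
With the tool pointing down it reaches from about 350 to 875 mm from the base axis. Payload 4.2 kg.
Tool frame: the origin (TCP) lies midway between the tips of the shut fingers; the grasp point (between the pads) lies 19 mm behind it; z points along the fingers, y is the direction in which the jaws open and shut (so a half turn about z gives the same grasp; the last joint's range is limited). The gripper opens to 85 mm and grips with 20 to 120 N. Pads are 22 mm wide; open, the fingers measure 114 mm over their backs; the gripper's body (76 mm by 85 mm) begins 54 mm behind the grasp point. The pads swing forward as they close: fully open they stand 13 mm farther back than shut.
Start: joints at [1.552, 0.385, 0.008, 0, -1.194, -0.259], TCP at [171.368, 601.026, 231.312] pointing down, gripper open.
Joint ranges: [-3.14, 3.14], [-1.21, 2.06], [-1.07, 1.41], [-3.16, 2.05], [-2.99, -0.16], [-3.1, 3.1]. Speed limits (rad/s): [2.79, 2.79, 3.14, 3.14, 3.14, 3.14].

INTERFACE

Orientations are given as a unit quaternion [x, y, z, w].
In Python, from bench import arm, eyes, nets gives the robot as it stands.
- The arm moves only by the tool jog_arm, never from a script. Its argument "rows" is a list of rows, each a list of 3 entries, a list of its own where there are three numbers: the shift along the tool's x, y, z in cm, then the turn, a rotation vector about the tool's x, y, z in degrees, then the finger opening in cm, from 0 to 8.54. In form: [[[x, y, z], [ax, ay, az], jaw], ...]. A call has 1 to 10 rows; each row shifts and turns the commanded pose from where the row before left it, along the tool's axes as they then stand; what a row does not reach is not made up. A row lasts 1/8 s, in which the tool goes at most 62.5 mm and 10.7 degrees, less where a joint would pass 70% of its speed; a pose out of reach is approached as far as the arm can. A call with a gripper value outside its range is refused whole. The fingers move at their own pace and stop on an object; the grip force is fixed at half the most. Time passes only in rows, so rows that do not move let the fingers close. It gives the time, the measured TCP pose, the force and the opening at its end, in the units of the state.
- arm.read_state(): the state, without advancing time (a new reading comes with each control period).
- eyes.get_image(name): name is "scene" or "side" or "wrist"; returns the picture (420x560x3 uint8, red, green, blue); there is no depth.
- eyes.camera_model(name): a dict with "K" (3x3 intrinsics, pixels), "rvec" (rotation vector, rad) and "tvec" (3), from world to camera coordinates, as OpenCV has them. Camera axes: x right, y down, z forward; pixel columns grow to the right and rows downward; lengths in mm; the calibration is good to about 2 mm. A picture is of the moment at which its call begins: read the wrist's pose just before it. camera_model takes no time and is no camera call; for the wrist camera it gives the pose at the moment of the call.
- arm.job_done(): hands the job in, once; it reports no verdict.
Trained networks look in the newest picture that a camera, given by its name, has taken for a name from the list of things; names that differ only in an ending like _2 or _b are one class to them, and where a whole thing is asked for, a point or a joint stands for the part that bears it (a point fixed in the world has none). Each returns a list of dicts, best first, with "conf" (0 to 1); they miss things now and then, are a little off and sometimes report something else, mostly with a low value. They report only what shows in the picture. A call takes as long as a camera call. They do not tell look-alikes from the thing itself.
- nets.boxes_of(camera, name): "position" ([column, row] as shares, 0 to 1, of the picture: columns of its width, rows of its height, amid what is visible of it).
The state is a dict: "clock": time; "joints": joint angles; "joint_vel": joint speeds; "joint_efforts": joint torques, N m; "position": TCP position; "ee_rot": TCP orientation; "contact_force": force on the tool from outside, world axes, zero at the start; "wrist_torque": the same for the moment, N m; "gripper_width": finger opening in mm.
Only numpy, scipy, OpenCV 4.12 (cv2) and the standard library are available. Lean on these libraries where they do the work, as an engineer would, in place of code of your own. Each camera call takes 0.05 s, during which the arm holds its last target.

## Working session

There is one attempt and no reset: what is moved stays moved. The work goes in short steps, Python scripts to look and compute and a tool call to move; the robot and the scene stay as the last step left them, time stands still between calls to the robot, and variables do not carry over. Pictures are saved under pics/ and viewed, and the job is handed in when it is done.

Besides the shell and the picture viewer there is one more tool, called after "Request:" by a JSON object that holds its "method" and its "body", one argument or row to a line. jog_arm: Moves the arm, as the interface text tells. Its arguments: {"type":"object","properties":{"rows":{"type":"array","items":{"type":"array"}}},"required":["rows"]}

```bash
ls; mkdir -p pics; cat > h.py <<'E'
import numpy as np, cv2
from scipy.spatial.transform import Rotation as R
from bench import arm, eyes, nets
def pic(cam,fn):
    im=np.array(eyes.get_image(cam)); cv2.imwrite('pics/'+fn,im[:,:,::-1]); return im
def cam(name):
    m=eyes.camera_model(name); return np.array(m['K'],float),cv2.Rodrigues(np.array(m['rvec'],float))[0],np.array(m['tvec'],float).ravel()
def atz(c,px,z):
    K,Rm,t=c; d=Rm.T@np.linalg.inv(K)@np.array([px[0],px[1],1.]); o=-Rm.T@t
    return o+d*(z-o[2])/d[2]
def proj(c,P):
    K,Rm,t=c; q=K@(Rm@np.array(P,float)+t); return q[:2]/q[2]
def st():
    s=arm.read_state(); print('t',round(s['clock'],2),'pos',np.round(s['position'],1),'rot',np.round(s['ee_rot'],4),'F',np.round(s['contact_force'],1),'w',round(s['gripper_width'],1)); return s
E
python3 - <<'E'
from h import *
s=st()
for n in ('scene','side','wrist'):
    pic(n,n+'0.png')
    c=cam(n); print(n,-c[1].T@c[2])
    for k in ['box_mid','scoop_grip','scoop_lip','tare_top','nut1_mid','platform_top','kit_spot','tray_floor','mat_top']:
        print(k,[(round(d['conf'],2),[round(d['position'][0]*560),round(d['position'][1]*420)]) for d in nets.boxes_of(n,k)])
st()
E
```

```text
pics
t 0.0 pos [171.2 600.5 230.2] rot [ 9.904e-01 -1.385e-01 -1.000e-04  1.100e-03] F [ 0.2 -0.8 -0.3] w 85.4
scene [1098.14490857  751.88776842  852.27719865]
box_mid [(0.56, [224, 230]), (0.44, [201, 179])]
scoop_grip [(0.74, [283, 212]), (0.65, [293, 170]), (0.57, [430, 238])]
scoop_lip [(0.98, [291, 165]), (0.92, [285, 209]), (0.59, [431, 237])]
tare_top []
nut1_mid []
platform_top [(0.95, [198, 180])]
kit_spot [(0.7, [239, 253])]
tray_floor [(0.98, [357, 295])]
mat_top [(0.49, [287, 214])]
side [102.69894033 523.04920199 820.45843402]
box_mid [(0.79, [249, 165]), (0.47, [182, 366])]
scoop_grip [(0.88, [310, 214]), (0.72, [311, 404]), (0.56, [407, 208])]
scoop_lip [(0.97, [407, 208]), (0.91, [319, 406]), (0.59, [315, 212])]
tare_top []
nut1_mid [(0.67, [194, 314])]
platform_top [(0.72, [320, 121]), (0.23, [182, 334]), (0.17, [227, 320])]
kit_spot [(0.62, [228, 195])]
tray_floor [(0.88, [180, 321])]
mat_top [(0.86, [290, 220]), (0.26, [353, 151])]
wrist [248.70848974 580.04186223 373.74124107]
box_mid []
scoop_grip [(0.85, [522, 81])]
scoop_lip [(0.81, [518, 81])]
tare_top []
nut1_mid []
platform_top []
kit_spot []
tray_floor []
mat_top []
t 1.5 pos [171.4 601.  231.3] rot [ 0.9904 -0.1385  0.     -0.    ] F [-0.4  0.2 -0.2] w 85.0
```

View pics/scene0.png

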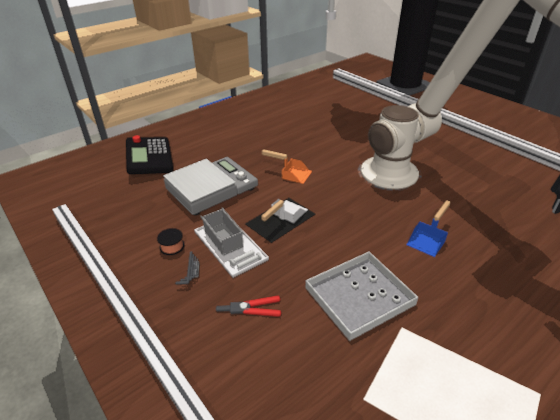

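View pics/side0.png

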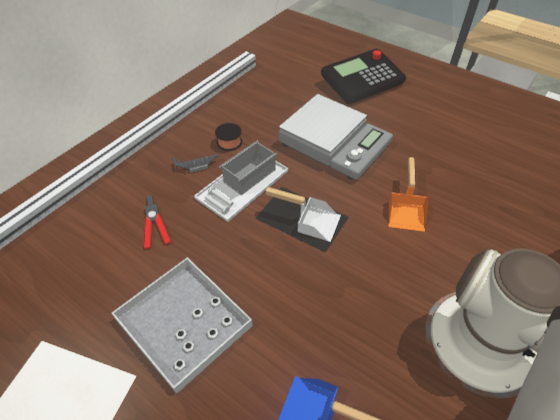

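View pics/wrist0.png

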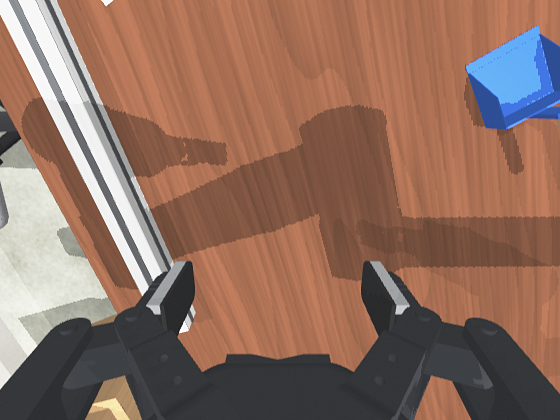

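```bash
python3 - <<'E'
import cv2,numpy as np
a=cv2.imread('pics/scene0.png');b=cv2.imread('pics/side0.png')
def z(i,x0,y0,x1,y1,f): return cv2.resize(i[y0:y1,x0:x1],None,fx=f,fy=f,interpolation=cv2.INTER_CUBIC)
cv2.imwrite('pics/c1.png',z(b,160,80,420,260,3))
cv2.imwrite('pics/c2.png',z(a,150,140,340,280,4))
cv2.imwrite('pics/c3.png',z(b,105,255,260,400,4))
E
```

```text
(no output)
```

View pics/c1.png

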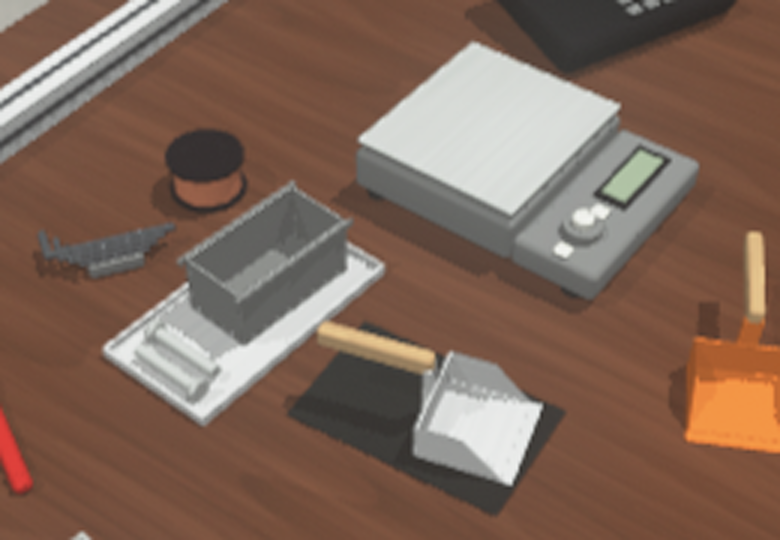

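View pics/c2.png

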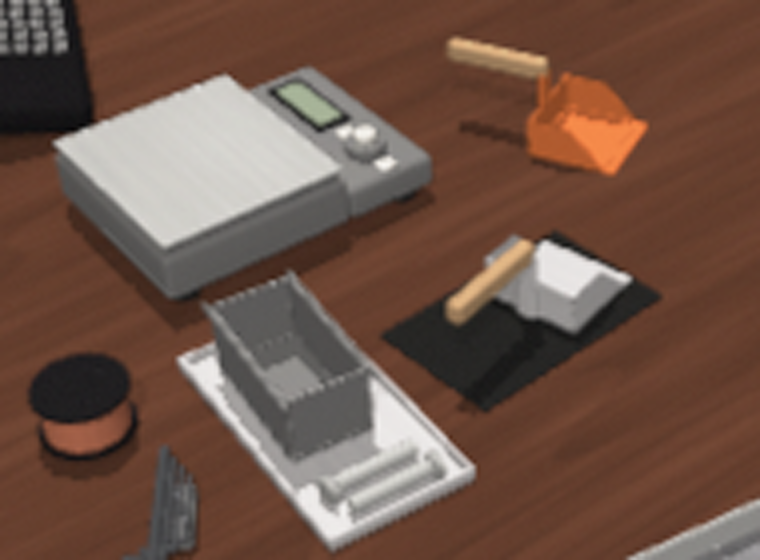

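View pics/c3.png

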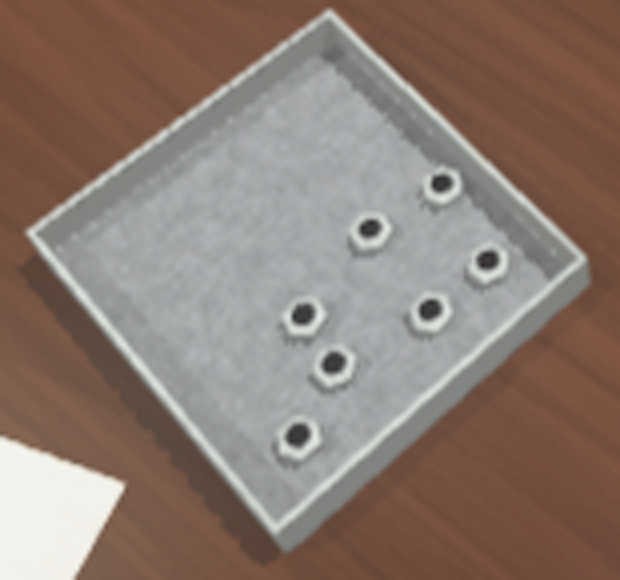

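```bash
python3 - <<'E'
from h import *
S=cam('scene');D=cam('side')
def f1(p): return (160+p[0]/3,80+p[1]/3)
def f2(p): return (150+p[0]/4,140+p[1]/4)
def f3(p): return (105+p[0]/4,255+p[1]/4)
def show(n,c,f,pts,z):
    q=np.array([atz(c,f(p),z)[:2] for p in pts]); print(n,np.round(q).tolist(), 'mean',q.mean(0).round(1), 'edges',[(round(np.linalg.norm(q[i]-q[i-1])),round(np.degrees(np.arctan2(*(q[i]-q[i-1])[::-1])))) for i in range(len(q))])
show('platform D',D,f1,[(476,43),(620,105),(511,214),(359,143)],62)
show('platform S',S,f2,[(226,76),(346,178),(168,245),(56,146)],62)
show('key D',D,f1,[(584,217)],56);show('key S',S,f2,[(364,134)],56)
show('box D',D,f1,[(293,185),(350,222),(239,297),(181,261)],61)
show('box S',S,f2,[(290,273),(371,369),(285,405),(206,307)],61)
show('kit D',D,f1,[(330,198),(385,267),(205,421),(104,350)],10)
show('kit S',S,f2,[(178,358),(475,470),(335,547)],10)
show('mat D',D,f1,[(366,323),(564,410),(494,514),(289,410)],3)
show('mat S',S,f2,[(557,233),(660,295),(488,409),(384,336)],3)
show('handle D',D,f1,[(322,332),(434,360)],68)
show('handle S',S,f2,[(458,309),(528,250)],68)
show('lip D',D,f1,[(543,405),(513,486)],5)
show('lip S',S,f2,[(631,277),(577,332)],5)
show('tray D',D,f3,[(330,12),(585,258),(278,530),(30,233)],28)
show('nuts D',D,f3,[(441,184),(370,229),(487,261),(429,311),(303,315),(333,363),(297,436)],13)
E
```

```text
platform D [[655.0, -411.0], [495.0, -408.0], [498.0, -224.0], [657.0, -223.0]] mean [ 576.1 -316.6] edges [(187, -91), (159, 179), (184, 89), (159, 0)]
platform S [[497.0, -404.0], [504.0, -210.0], [659.0, -225.0], [662.0, -402.0]] mean [ 580.4 -310. ] edges [(165, -179), (194, 88), (155, -5), (177, -89)]
key D [[448.0, -263.0]] mean [ 448.5 -263.3] edges [(0, 0)]
key S [[452.0, -260.0]] mean [ 452.3 -259.8] edges [(0, 0)]
box D [[670.0, -145.0], [602.0, -137.0], [622.0, -14.0], [687.0, -17.0]] mean [645.3 -78.2] edges [(129, -97), (68, 173), (124, 81), (65, -3)]
box S [[606.0, -137.0], [621.0, -10.0], [688.0, -18.0], [674.0, -143.0]] mean [647.3 -77. ] edges [(69, 175), (128, 83), (67, -6), (126, -96)]
kit D [[670.0, -196.0], [577.0, -153.0], [591.0, 71.0], [708.0, 63.0]] mean [636.5 -53.7] edges [(262, -98), (103, 155), (224, 86), (117, -4)]
kit S [[695.0, -162.0], [596.0, 73.0], [711.0, 70.0]] mean [667.4  -6.6] edges [(233, -94), (254, 113), (115, -1)]
mat D [[555.0, -94.0], [371.0, -111.0], [362.0, 7.0], [549.0, 19.0]] mean [458.9 -44.7] edges [(113, -87), (185, -175), (119, 94
[... 172 characters left out ...]
-17.0], [454.0, -45.0]] mean [497.7 -31. ] edges [(91, 17), (91, -163)]
handle S [[540.0, -17.0], [458.0, -38.0]] mean [498.9 -27.2] edges [(85, 14), (85, -166)]
lip D [[386.0, -104.0], [363.0, -22.0]] mean [374.8 -62.8] edges [(85, -74), (85, 106)]
lip S [[366.0, -22.0], [442.0, 2.0]] mean [404.3 -10.2] edges [(80, -163), (80, 17)]
tray D [[583.0, 213.0], [382.0, 244.0], [410.0, 425.0], [611.0, 394.0]] mean [496.7 318.8] edges [(184, -99), (204, 171), (183, 81), (203, -9)]
nuts D [[473.0, 250.0], [485.0, 290.0], [426.0, 268.0], [431.0, 305.0], [479.0, 343.0], [451.0, 352.0], [439.0, 387.0]] mean [454.8 313.4] edges [(141, -76), (42, 73), (63, -160), (37, 81), (61, 38), (30, 163), (37, 108)]
```

```bash
cat >> h.py <<'E'
import json
def log():
    s=arm.read_state()
    with open('log.jsonl','a') as f: f.write(json.dumps([list(map(float,s[k])) for k in('joints','position','ee_rot')])+'\n')
def to(target,head=None,tilt=0):
    """shift in tool axes (cm) from the measured pose; also heading"""
    s=st(); log(); Rm=R.from_quat(s['ee_rot']); x=Rm.as_matrix()
    print('joints',np.round(s['joints'],3),'heading',np.degrees(np.arctan2(x[1,0],x[0,0])).round(2),'zdir',x[:,2].round(3))
    print('shift cm',np.round(Rm.inv().apply(np.array(target)-s['position'])/10,2))
    if head is not None:
        h=np.radians(head); M=np.array([[np.cos(h),np.sin(h),0],[np.sin(h),-np.cos(h),0],[0,0,-1]]).T.copy()
        M=np.column_stack([[np.cos(h),np.sin(h),0],[np.sin(h),-np.cos(h),0],[0,0,-1]])
        if tilt: M=M@R.from_rotvec([0,np.radians(tilt),0]).as_matrix()
        print('rotvec deg',np.degrees((Rm.inv()*R.from_matrix(M)).as_rotvec()).round(2))
        print('shift cm after turn',np.round(M.T@(np.array(target)-s['position'])/10,2))
E
python3 -c "
from h import *
to([646,-77.5,231],-96)"
```

```text
t 1.5 pos [171.4 601.  231.3] rot [ 0.9904 -0.1385  0.     -0.    ] F [-0.4  0.2 -0.2] w 85.0
joints [ 1.552  0.385  0.008  0.    -1.194 -0.259] heading -15.92 zdir [ 0.  0. -1.]
shift cm [6.425e+01 5.224e+01 3.000e-02]
rotvec deg [-0.    0.   80.08]
shift cm after turn [ 6.252e+01 -5.429e+01  3.000e-02]
```

Request:
{"method": "jog_arm", "body": {
  "rows": [
    [[0,0,0],[0,0,10],8.5],
    [[0,0,0],[0,0,10],8.5],
    [[0,0,0],[0,0,10],8.5],
    [[0,0,0],[0,0,10],8.5],
    [[0,0,0],[0,0,10],8.5],
    [[0,0,0],[0,0,10],8.5],
    [[0,0,0],[0,0,10],8.5],
    [[0,0,0],[0,0,10],8.5]
  ]
}}

```text
clock: 2.5
position: [171.4, 601.0, 231.3]
ee_rot: [-0.668, 0.745, 0.0, -0.0]
contact_force: [0.4, 0.1, -0.1]
gripper_width: 85.0
```

```bash
python3 -c "
from h import *
to([646,-77.5,231],-96)"
```

```text
t 2.5 pos [171.4 601.  231.3] rot [-0.6675  0.7446  0.     -0.    ] F [ 0.4  0.1 -0.1] w 85.0
joints [ 1.552  0.385  0.008 -0.    -1.194 -1.661] heading -96.25 zdir [-0. -0. -1.]
shift cm [ 6.228e+01 -5.457e+01  3.000e-02]
rotvec deg [ 0.   -0.   -0.25]
shift cm after turn [ 6.252e+01 -5.429e+01  3.000e-02]
```

Request:
{"method": "jog_arm", "body": {
  "rows": [
    [[4.45,-3.9,0],[0,0,0],8.5],
    [[4.45,-3.9,0],[0,0,0],8.5],
    [[4.45,-3.9,0],[0,0,0],8.5],
    [[4.45,-3.9,0],[0,0,0],8.5],
    [[4.45,-3.9,0],[0,0,0],8.5],
    [[4.45,-3.9,0],[0,0,0],8.5],
    [[4.45,-3.9,0],[0,0,0],8.5],
    [[4.45,-3.9,0],[0,0,0],8.5]
  ]
}}

```text
clock: 3.5
position: [445.9, 213.2, 231.8]
ee_rot: [-0.67, 0.742, -0.0, 0.001]
contact_force: [0.7, 1.3, -0.5]
gripper_width: 84.7
```

```bash
python3 -c "
from h import *
to([646,-77.5,231],-96)"
```

```text
t 3.5 pos [445.9 213.2 231.8] rot [-6.698e-01  7.425e-01 -1.000e-04  6.000e-04] F [ 0.7  1.3 -0.5] w 84.7
joints [ 0.775  0.16  -0.304  0.    -1.106 -0.878] heading -95.89 zdir [ 0.001  0.001 -1.   ]
shift cm [ 26.86 -22.88   0.08]
rotvec deg [-0.05  0.04  0.11]
shift cm after turn [ 26.82 -22.94   0.08]
```

Request:
{"method": "jog_arm", "body": {
  "rows": [
    [[4.45,-3.8,0],[0,0,0],8.5],
    [[4.45,-3.8,0],[0,0,0],8.5],
    [[4.45,-3.8,0],[0,0,0],8.5],
    [[4.45,-3.8,0],[0,0,0],8.5],
    [[4.45,-3.8,0],[0,0,0],8.5],
    [[4.45,-3.8,0],[0,0,0],8.5],
    [[0,0,0],[0,0,0],8.5]
  ]
}}

```text
clock: 4.38
position: [645.6, -77.8, 229.8]
ee_rot: [-0.668, 0.744, 0.0, -0.001]
contact_force: [-0.5, -0.1, -0.2]
gripper_width: 85.0
```

```bash
python3 - <<'E'
from h import *
to([646,-77.5,231],-96)
c=cam('wrist'); pic('wrist','w1.png')
print([(n,proj(c,p).round()) for n,p in dict(box=(646,-77.5,61)).items()])
E
```

```text
t 4.38 pos [645.6 -77.8 229.8] rot [-6.678e-01  7.444e-01  2.000e-04 -6.000e-04] F [-0.5 -0.1 -0.2] w 85.0
joints [ 0.128  0.429  0.074  0.    -1.217 -0.237] heading -96.21 zdir [-0.001 -0.001 -1.   ]
shift cm [-0.04 -0.04 -0.12]
rotvec deg [ 0.07 -0.04 -0.21]
shift cm after turn [-0.04 -0.04 -0.12]
[('box', array([277., 186.]))]
```

View pics/w1.png

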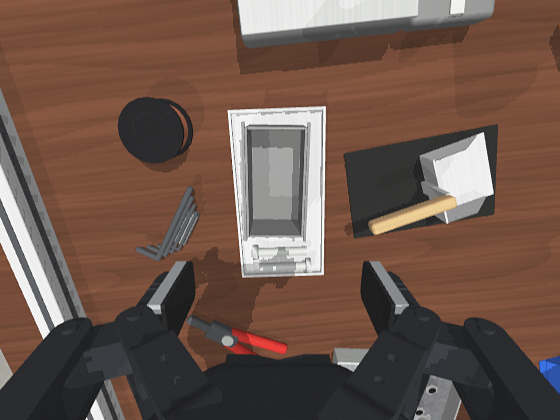

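```bash
python3 - <<'E'
import cv2
a=cv2.imread('pics/w1.png'); cv2.imwrite('pics/w1c.png',cv2.resize(a[95:285,220:500],None,fx=2.8,fy=2.8,interpolation=cv2.INTER_CUBIC))
E
```

```text
(no output)
```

View pics/w1c.png

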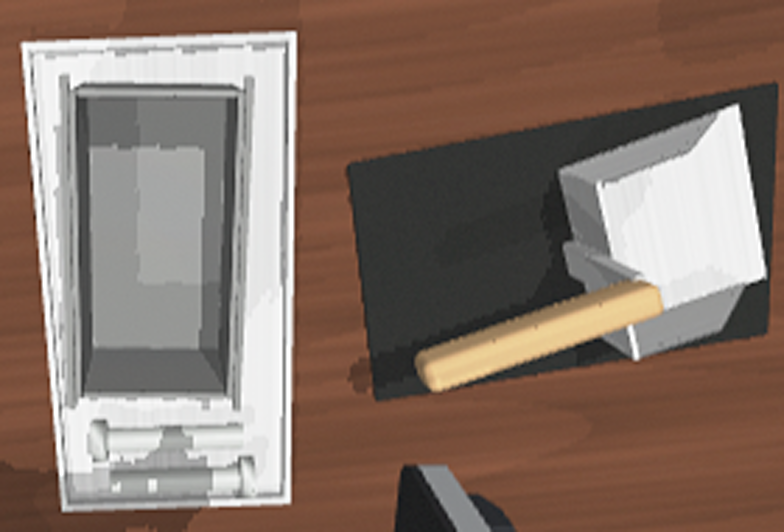

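```bash
python3 - <<'E'
from h import *
c=cam('wrist')
f=lambda p:(220+p[0]/2.8,95+p[1]/2.8)
def show(n,pts,z):
    q=np.array([atz(c,f(p),z)[:2] for p in pts]); print(n,np.round(q).tolist(),'mean',q.mean(0).round(1),[(round(np.linalg.norm(q[i]-q[i-1])),round(np.degrees(np.arctan2(*(q[i]-q[i-1])[::-1])),1)) for i in range(len(q))])
show('box',[(60,75),(253,75),(243,410),(68,408)],61)
show('kit',[(22,43),(296,32),(291,505),(64,512)],10)
show('mat',[(346,163),(776,84),(768,335),(377,400)],3)
show('handle',[(424,370),(650,296)],73)
show('lip',[(738,104),(766,277)],5)
log()
E
```

```text
box [[674.0, -148.0], [604.0, -140.0], [618.0, -6.0], [690.0, -15.0]] mean [646.6 -77.1] [(134, np.float64(-96.9)), (71, np.float64(173.9)), (135, np.float64(84.1)), (73, np.float64(-6.9))]
kit [[695.0, -161.0], [579.0, -153.0], [594.0, 74.0], [709.0, 65.0]] mean [644.4 -43.7] [(227, np.float64(-93.8)), (116, np.float64(176.1)), (227, np.float64(86.2)), (115, np.float64(-4.2))]
mat [[559.0, -95.0], [370.0, -109.0], [359.0, 9.0], [548.0, 23.0]] mean [459.1 -42.8] [(119, np.float64(-84.7)), (189, np.float64(-175.7)), (119, np.float64(95.3)), (189, np.float64(4.3))]
handle [[546.0, -21.0], [459.0, -43.0]] mean [502.5 -32. ] [(89, np.float64(13.9)), (89, np.float64(-166.1))]
lip [[387.0, -103.0], [365.0, -21.0]] mean [376.4 -61.8] [(84, np.float64(-74.9)), (84, np.float64(105.1))]
```

Request:
{"method": "jog_arm", "body": {
  "rows": [
    [[0,0.1,5],[0,0,0],8.5],
    [[-0.05,0,5],[0,0,0],8.5],
    [[0,0,5],[0,0,0],8.5],
    [[0,0,3.9],[0,0,0],8.5],
    [[0,0,2],[0,0,0],8.5],
    [[0,0,0],[0,0,0],6],
    [[0,0,0],[0,0,0],6],
    [[0,0,0],[0,0,0],6],
    [[0,0,0],[0,0,0],6]
  ]
}}

```text
clock: 5.55
position: [643.4, -73.6, 23.1]
ee_rot: [-0.67, 0.743, -0.0, 0.0]
contact_force: [-0.1, 0.4, -1.4]
gripper_width: 65.5
```

Request:
{"method": "jog_arm", "body": {
  "rows": [
    [[0,0,-1],[0,0,0],6],
    [[0,0,-3],[0,0,0],6],
    [[0,0,-5],[0,0,0],6],
    [[0,0,-5],[0,0,0],6],
    [[0,0,0],[0,0,0],6]
  ]
}}

```text
clock: 6.18
position: [646.4, -73.9, 169.0]
ee_rot: [-0.67, 0.742, -0.004, 0.005]
contact_force: [-0.6, -0.3, -0.6]
gripper_width: 65.3
```

```bash
python3 - <<'E'
from h import *
to([578,-313,170])
D=[json.loads(l) for l in open('log.jsonl')]
J=np.array([d[0] for d in D]);P=np.array([d[1] for d in D])
rho=np.sqrt(P[:,0]**2+P[:,1]**2-160**2)
print(np.round(J[:,[1,2,4]],3),rho.round(1),P[:,2])
from scipy.optimize import least_squares
def f(p):
    L1,al,L2,be,h,x0=p
    a=J[:,1]+al; b=J[:,1]-J[:,2]+be
    return np.r_[x0+L1*np.sin(a)+L2*np.cos(b)-rho, h+L1*np.cos(a)-L2*np.sin(b)-P[:,2], .05*(x0), 10*al]
for s in [(400,.0,400,0,0,0),(300,.2,400,.2,100,50)]:
    r=least_squares(f,s); print(r.x.round(3),r.cost)
pic('wrist','w2.png');pic('side','s2.png')
E
```

```text
t 6.17 pos [646.4 -73.9 169. ] rot [-0.6699  0.7424 -0.004   0.0046] F [-0.6 -0.3 -0.6] w 65.3
joints [ 0.135  0.468 -0.022  0.002 -1.069 -0.239] heading -95.88 zdir [ 0.012  0.    -1.   ]
shift cm [24.49  4.35 -0.19]
[[ 0.385  0.008 -1.194]
 [ 0.385  0.008 -1.194]
 [ 0.16  -0.304 -1.106]
 [ 0.429  0.074 -1.217]
 [ 0.427  0.072 -1.217]
 [ 0.468 -0.022 -1.069]] [604.2 604.1 467.6 630.2 629.1 630.6] [231.32387323 231.31051215 231.76291351 229.81906937 230.14117033
 169.02550026]
[ 5.73330e+02 -6.00000e-03  4.09315e+02 -6.20000e-02 -1.74559e+02
  2.71900e+00] 0.04344372080262198
[ 5.73330e+02 -6.00000e-03  4.09315e+02 -6.20000e-02 -1.74559e+02
  2.71900e+00] 0.043443720802632445
```

View pics/w2.png

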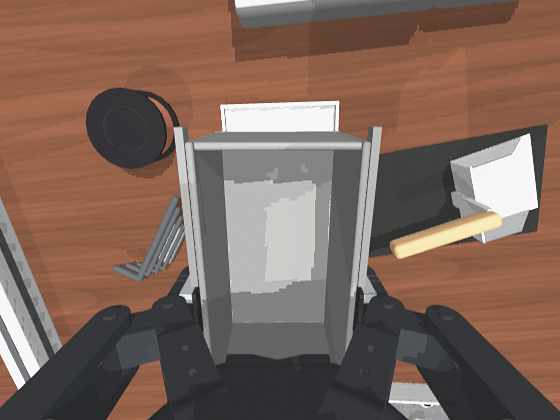

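Request:
{"method": "jog_arm", "body": {
  "rows": [
    [[0,0,-4],[10,0,0],6],
    [[0,0,0],[10,0,0],6],
    [[0,0,0],[10,0,0],6],
    [[0,0,0],[0,0,0],6]
  ]
}}

```text
clock: 6.78
position: [635.0, -81.3, 194.4]
ee_rot: [-0.648, 0.724, -0.182, 0.152]
contact_force: [-0.5, -0.1, -1.8]
gripper_width: 65.5
```

```bash
python3 -c "
from h import *
to([578,-313,210],-96)"
```

```text
t 6.78 pos [635.  -81.3 194.4] rot [-0.6482  0.7235 -0.1823  0.1519] F [-0.5 -0.1 -1.8] w 65.5
joints [ 0.172  0.243 -0.538  0.42  -0.361 -0.644] heading -96.52 zdir [ 0.456 -0.067 -0.887]
shift cm [23.69  2.15 -2.43]
rotvec deg [-27.43  -1.06  -0.28]
shift cm after turn [23.64  3.24 -1.56]
```

Request:
{"method": "jog_arm", "body": {
  "rows": [
    [[0,0,0],[-10,0,0],6],
    [[0,0,0],[-10,0,0],6],
    [[0,0,0],[-10,0,0],6],
    [[0,0,0],[0,10,0],6],
    [[0,0,0],[0,10,0],6],
    [[0,0,0],[0,10,0],6],
    [[0,0,0],[0,0,0],6]
  ]
}}

```text
clock: 7.65
position: [645.2, -80.3, 199.8]
ee_rot: [-0.641, 0.719, -0.175, -0.203]
contact_force: [-0.6, -1.6, -1.9]
gripper_width: 65.4
```

```bash
python3 -c "
from h import *
to([578,-313,210],-96)"
```

```text
t 7.65 pos [645.2 -80.3 199.8] rot [-0.6412  0.7189 -0.1754 -0.2029] F [-0.6 -1.6 -1.9] w 65.4
joints [ 0.317  0.507 -0.163  0.523 -1.205 -0.697] heading -96.39 zdir [-0.067 -0.512 -0.856]
shift cm [20.97  3.98 11.5 ]
rotvec deg [  0.62 -31.11  -0.53]
shift cm after turn [23.85  4.25 -1.02]
```

```bash
cat > kin.py <<'E'
from h import *
from scipy.optimize import least_squares
import itertools
def fk(p,q,s):
    x0,dy,h,L1,lx,lz,Lt,ty,tz,a6=p
    Ry=lambda a:R.from_rotvec([0,a,0]); Rx=lambda a:R.from_rotvec([a,0,0])
    r1=R.from_rotvec([0,0,q[0]]); P=r1.apply([x0,dy,h])
    r2=r1*Ry(q[1]); P=P+r2.apply([0,0,L1])
    r3=r2*Ry(-q[2]); P=P+r3.apply([lx,0,lz])
    r4=r3*Rx(s[0]*q[3]); r5=r4*Ry(-q[4]); r6=r5*Rx(s[1]*q[5]+a6)
    P=P+r6.apply([Lt,ty,tz])
    # tool: z = link x ; x,y chosen
    M=r6.as_matrix(); T=np.column_stack([M[:,2],M[:,1]*-1,M[:,0]])
    T=np.column_stack([M[:,1],M[:,2],M[:,0]])
    return P,R.from_matrix(T)
def data():
    D=[json.loads(l) for l in open('log.jsonl')]; return [np.array([d[i] for d in D]) for i in range(3)]
def fit():
    J,P,Q=data(); best=None
    for s in itertools.product((1,-1),(1,-1)):
      for a0 in (0,1.57,3.14,-1.57):
        def f(p):
            o=[]
            for j,x,q in zip(J,P,Q):
                a,r=fk(p,j,s); o+=list(a-x)+list(300*(r.inv()*R.from_quat(q)).as_rotvec())
            return np.r_[o,.05*p[0],.1*p[7],.1*p[8]]
        r=least_squares(f,[0,-160,125,573,408,25,300,0,0,a0])
        if best is None or r.cost<best[0]: best=(r.cost,r.x,s,f(r.x))
    return best
if __name__=='__main__':
    b=fit(); print(b[0],b[1].round(3),b[2]); print(np.abs(b[3]).max()); json.dump([list(b[1]),b[2]],open('kin.json','w'))
E
python3 kin.py
```

```text
730.158618417506 [ 1.80824e+02 -1.52145e+02  2.33860e+01  5.49257e+02  2.19178e+02
  4.03870e+01  2.60153e+02  7.91600e+00 -4.90000e-02  3.14200e+00] (-1, -1)
19.559659640332058
```

```bash
python3 - <<'E'
s=open('kin.py').read()
s=s.replace("Lt,ty,tz,a6=p","Lt,ty,tz,a6,y4,z4,z5=p")
s=s.replace("    P=P+r6.apply([Lt,ty,tz])","    P=P+r4.apply([0,y4,z4])+r5.apply([0,0,z5])+r6.apply([Lt,ty,tz])")
s=s.replace(".1*p[8]]",".1*p[8],.02*p[10],.02*p[11],.02*p[12]]").replace("300,0,0,a0]","300,0,0,a0,0,0,0]")
open('kin.py','w').write(s)
E
python3 kin.py
```

```text
5.061202392518262 [ 1.95300e+00 -1.41200e+00  1.59340e+02  5.65068e+02  4.19919e+02
 -1.63000e-01  2.97526e+02  1.90000e-02 -1.30000e-02  3.14200e+00
 -1.58361e+02  3.95000e-01 -3.67000e-01] (-1, -1)
3.167210550760927
```

```bash
sed -i 's/\.02\*p\[10\],.02\*p\[11\],.02\*p\[12\]/.02*p[1],.002*p[10],.02*p[11],.02*p[12]/' kin.py; python3 kin.py
```

```text
0.051067478291556515 [ 2.00000e-02 -1.40000e-02  1.60587e+02  5.64902e+02  4.21781e+02
 -2.00000e-03  2.97698e+02  0.00000e+00 -0.00000e+00  3.14200e+00
 -1.59786e+02  4.00000e-03 -4.00000e-03] (-1, -1)
0.3195712033539979
```

```bash
cat >> kin.py <<'E'
LO=np.array([-3.14,-1.21,-1.07,-3.16,-2.99,-3.1]);HI=np.array([3.14,2.06,1.41,2.05,-.16,3.1])
PK=json.load(open('kin.json'))
def pose(tcp_or_lip,head,tilt=0,lip=False,L=(-115,0,43)):
    h=np.radians(head)
    M=np.column_stack([[np.cos(h),np.sin(h),0],[np.sin(h),-np.cos(h),0],[0,0,-1]])@R.from_rotvec([0,np.radians(tilt),0]).as_matrix()
    P=np.array(tcp_or_lip,float)
    if lip: P=P-M@np.array(L,float)
    return P,R.from_matrix(M)
def ik(P,Rt,q0):
    def f(q):
        a,r=fk(PK[0],q,PK[1]); return np.r_[a-P,300*(r.inv()*Rt).as_rotvec()]
    r=least_squares(f,np.clip(q0,LO+.001,HI-.001),bounds=(LO,HI)); return r.x,np.abs(r.fun).max()
E
python3 - <<'E'
from kin import *
C=np.array([578,-313])
for m in range(-180,180,15):
    d=np.array([np.cos(np.radians(m)),np.sin(np.radians(m))])
    lip=np.r_[C-d*12,128]; q=None; out=[];best=None
    for j6 in (-2,0,2):
      for j4 in (-1,0,1):
        x,e=ik(*pose(lip,m+180,-10,True),[-.2,.4,0,j4,-1.2,j6])
        if e<1:
            ok=[];q=x
            for t in range(-10,81,10):
                qn,e2=ik(*pose(lip,m+180,t,True),q)
                if e2>1 or np.abs(qn-q).max()>1.0: break
                q=qn; ok.append(t)
            if best is None or len(ok)>best[0]: best=(len(ok),ok[-1] if ok else None,x.round(2),q.round(2))
    print(m,best)
E
```

```text
-180 (8, 60, array([-0.19,  0.79,  0.51,  0.03, -1.46,  1.76]), array([-0.62,  0.26, -0.16, -1.24, -0.56,  3.1 ]))
-165 (7, 50, array([-0.14,  0.75,  0.41,  0.07, -1.39,  1.95]), array([-0.54,  0.32, -0.02, -0.91, -0.77,  2.9 ]))
-150 (7, 50, array([-0.08,  0.69,  0.28,  0.1 , -1.31,  2.14]), array([-0.59,  0.39,  0.08, -0.93, -1.03,  3.09]))
-135 (6, 40, array([-0.03,  0.62,  0.14,  0.14, -1.21,  2.33]), array([-0.49,  0.44,  0.19, -0.72, -1.19,  3.08]))
-120 (4, 20, array([ 0.01,  0.55,  0.  ,  0.17, -1.11,  2.53]), array([-0.26,  0.47,  0.17, -0.36, -1.2 ,  3.  ]))
-105 (3, 10, array([ 0.04,  0.48, -0.14,  0.2 , -1.01,  2.74]), array([-0.15,  0.45,  0.07, -0.19, -1.17,  3.1 ]))
-90 (1, -10, array([ 0.05,  0.4 , -0.28,  0.22, -0.91,  2.96]), array([ 0.05,  0.4 , -0.28,  0.22, -0.91,  2.96]))
-75 (10, 80, array([ 0.04,  0.33, -0.39,  0.23, -0.82, -3.08]), array([-0.69,  1.  ,  0.97, -1.23, -2.49, -2.85]))
-60 (10, 80, array([ 0.01,  0.27, -0.48,  0.22, -0.75, -2.78]), array([-0.62,  1.08,  1.14, -1.29, -2.7 , -2.91]))
-45 (10, 80, array([-0.06,  0.23, -0.52,  0.18, -0.7 , -2.43]), a
[... 946 characters left out ...]
-1.55, -1.14]))
90 (10, 80, array([-0.5 ,  0.68,  0.35, -0.16, -1.34,  0.55]), array([-0.  ,  0.54, -0.7 ,  1.51, -1.41, -1.23]))
105 (10, 80, array([-0.46,  0.74,  0.46, -0.13, -1.41,  0.76]), array([-0.15,  0.45, -0.87,  1.93, -1.3 , -1.33]))
120 (7, 50, array([-0.42,  0.78,  0.54, -0.1 , -1.47,  0.96]), array([-0.42,  0.28, -0.71,  1.92, -0.5 , -0.83]))
135 (5, 30, array([-0.37,  0.82,  0.59, -0.07, -1.51,  1.16]), array([-0.25,  0.38, -0.33,  0.59, -0.48,  0.55]))
150 (5, 30, array([-0.31,  0.83,  0.61, -0.04, -1.52,  1.36]), array([-0.24,  0.38, -0.25,  0.32, -0.46,  1.03]))
165 (6, 40, array([-0.25,  0.82,  0.58, -0.  , -1.5 ,  1.56]), array([-0.25,  0.3 , -0.3 ,  0.03, -0.26,  1.53]))
```

Request:
{"method": "jog_arm", "body": {
  "rows": [
    [[0,0,0],[0,-10,0],6],
    [[0,0,0],[0,-10,0],6],
    [[0,0,0],[0,-10,0],6],
    [[0,0,0],[0,0,-10],6],
    [[0,0,0],[0,0,-10],6],
    [[0,0,0],[0,0,-10],6],
    [[0,0,0],[0,0,-10],6],
    [[0,0,0],[0,0,-10],6],
    [[0,0,0],[0,0,-10],6],
    [[0,0,0],[0,0,-10],6]
  ]
}}

```text
clock: 8.9
position: [646.3, -82.2, 203.6]
ee_rot: [0.973, -0.229, 0.001, 0.007]
contact_force: [-0.1, 0.3, -1.1]
gripper_width: 65.4
```

Request:
{"method": "jog_arm", "body": {
  "rows": [
    [[0,0,0],[0,0,-10],6],
    [[0,0,0],[0,0,0],6]
  ]
}}

```text
clock: 9.15
position: [646.2, -82.4, 203.5]
ee_rot: [0.989, -0.147, 0.0, 0.007]
contact_force: [0.8, -0.9, -0.6]
gripper_width: 65.1
```

```bash
python3 -c "
from h import *
to([574.6,-312.1,200],-15)"
```

```text
t 9.15 pos [646.2 -82.4 203.5] rot [ 9.891e-01 -1.474e-01  5.000e-04  7.500e-03] F [ 0.8 -0.9 -0.6] w 65.1
joints [ 0.128  0.448  0.031  0.016 -1.157  1.141] heading -16.95 zdir [-0.001 -0.015 -1.   ]
shift cm [-0.15 24.06  0.71]
rotvec deg [ 0.84 -0.17 -1.95]
shift cm after turn [-0.97 24.04  0.35]
```

Request:
{"method": "jog_arm", "body": {
  "rows": [
    [[0,0,0],[0.8,-0.2,-2],6],
    [[-0.2,4.8,0],[0,0,0],6],
    [[-0.2,4.8,0],[0,0,0],6],
    [[-0.2,4.8,0],[0,0,0],6],
    [[-0.2,4.8,0],[0,0,0],6],
    [[-0.2,4.8,0.3],[0,0,0],6],
    [[0,0,0],[0,0,0],6]
  ]
}}

```text
clock: 10.02
position: [573.4, -314.8, 200.8]
ee_rot: [0.991, -0.133, -0.001, 0.001]
contact_force: [-0.2, 0.7, -1.8]
gripper_width: 65.0
```

```bash
python3 - <<'E'
from h import *
to([574.6,-312.1,90],-15)
pic('side','s3.png');pic('scene','a3.png'); pic('wrist','w3.png')
a=cv2.imread('pics/side0.png')
b=cv2.imread('pics/s3.png');c=cv2.imread('pics/a3.png')
cv2.imwrite('pics/m3.png',np.hstack([cv2.resize(b[20:220,220:420],(400,400)),cv2.resize(c[90:240,130:280],(400,400))]))
E
```

```text
t 10.03 pos [ 573.4 -314.8  200.8] rot [ 9.911e-01 -1.328e-01 -5.000e-04  9.000e-04] F [-0.2  0.7 -1.8] w 65.0
joints [-0.254  0.455  0.04   0.002 -1.157  1.558] heading -15.26 zdir [-0.001 -0.002 -1.   ]
shift cm [ 0.05 -0.31 11.08]
rotvec deg [ 0.11  0.05 -0.26]
shift cm after turn [ 0.04 -0.29 11.08]
```

View pics/m3.png

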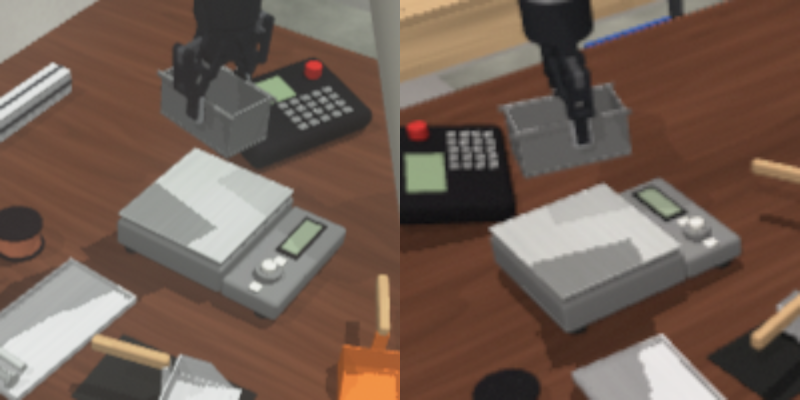

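View pics/w3.png

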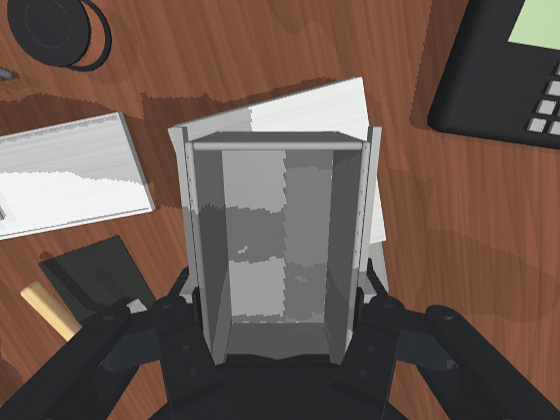

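Request:
{"method": "jog_arm", "body": {
  "rows": [
    [[0,-0.3,4],[0,0,0],6],
    [[0,0,4],[0,0,0],6],
    [[0,0,2.5],[0,0,0],6],
    [[0,0,0.8],[0,0,0],6],
    [[0,0,0.3],[0,0,0],6],
    [[0,0,0],[0,0,0],6]
  ]
}}

```text
clock: 10.92
position: [576.3, -309.3, 86.4]
ee_rot: [0.992, -0.129, 0.001, 0.002]
contact_force: [0.4, 0.3, -1.7]
gripper_width: 65.4
```

```bash
python3 - <<'E'
from h import *
to([574.6,-312.1,82],-15)
b=pic('side','s4.png')
cv2.imwrite('pics/m4.png',cv2.resize(b[60:190,260:420,::-1],None,fx=4,fy=4))
E
```

```text
t 10.93 pos [ 576.3 -309.3   86.4] rot [ 9.917e-01 -1.287e-01  9.000e-04  2.000e-03] F [ 0.4  0.3 -1.7] w 65.4
joints [-0.244  0.556 -0.098  0.005 -0.914  1.554] heading -14.79 zdir [ 0.001 -0.004 -1.   ]
shift cm [-0.1   0.31  0.44]
rotvec deg [ 0.22 -0.13  0.21]
shift cm after turn [-0.09  0.31  0.44]
```

View pics/m4.png

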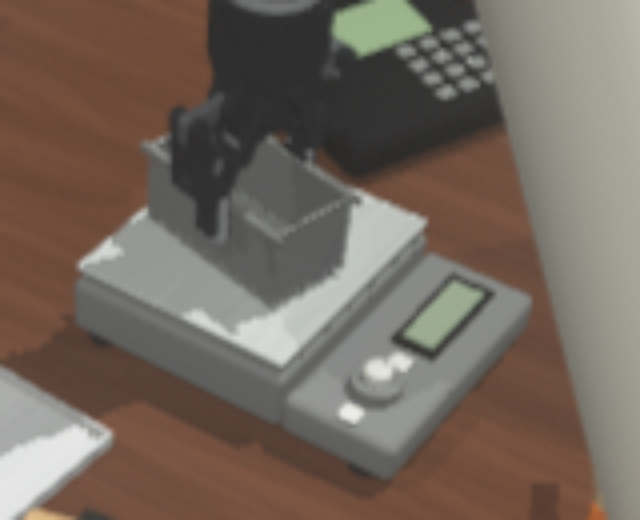

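Request:
{"method": "jog_arm", "body": {
  "rows": [
    [[0,0,0.1],[0,0,0],6],
    [[0,0,0.1],[0,0,0],6],
    [[0,0,0.1],[0,0,0],6]
  ]
}}

```text
clock: 11.35
position: [575.3, -309.5, 82.3]
ee_rot: [0.992, -0.129, -0.0, 0.002]
contact_force: [0.3, -1.0, -1.4]
gripper_width: 65.4
```

Request:
{"method": "jog_arm", "body": {
  "rows": [
    [[0,0,0.1],[0,0,0],6],
    [[0,0,0],[0,0,0],6]
  ]
}}

```text
clock: 11.6
position: [575.3, -309.5, 81.2]
ee_rot: [0.992, -0.129, -0.0, 0.002]
contact_force: [-1.0, -1.0, 0.0]
gripper_width: 65.8
```

Request:
{"method": "jog_arm", "body": {
  "rows": [
    [[0,0,0.04],[0,0,0],6],
    [[0,0,0],[0,0,0],7.2],
    [[0,0,0],[0,0,0],8.5],
    [[0,0,0],[0,0,0],8.5],
    [[0,0,-4],[0,0,0],8.5],
    [[0,0,-5],[0,0,0],8.5],
    [[0,0,-5],[0,0,0],8.5],
    [[0,0,-2],[0,0,0],0],
    [[0,0,0],[0,0,0],0]
  ]
}}

```text
clock: 12.72
position: [576.3, -309.1, 243.0]
ee_rot: [0.992, -0.129, 0.002, 0.002]
contact_force: [-0.1, -0.7, -1.4]
gripper_width: 51.3
```

```bash
python3 - <<'E'
from h import *
to([450.4,-261.5,120],-15)
b=pic('side','s5.png'); a=pic('scene','a5.png');c=cam('wrist');pic('wrist','w5.png')
cv2.imwrite('pics/m5.png',np.hstack([cv2.resize(b[60:200,260:400,::-1],(400,400)),cv2.resize(a[100:240,140:280,::-1],(400,400))]))
print('key',proj(c,[450.4,-261.5,56]),'box',proj(c,[578,-313,120]))
E
```

```text
t 12.72 pos [ 576.3 -309.1  243. ] rot [ 0.9917 -0.1289  0.0021  0.0022] F [-0.1 -0.7 -1.4] w 51.3
joints [-0.244  0.425  0.098  0.004 -1.24   1.555] heading -14.81 zdir [ 0.004 -0.005 -1.   ]
shift cm [-13.45  -1.43  12.23]
rotvec deg [ 0.22 -0.27  0.19]
shift cm after turn [-13.39  -1.34  12.3 ]
key [267.51964031 283.41900202] box [282.15963974 195.68798257]
```

View pics/m5.png

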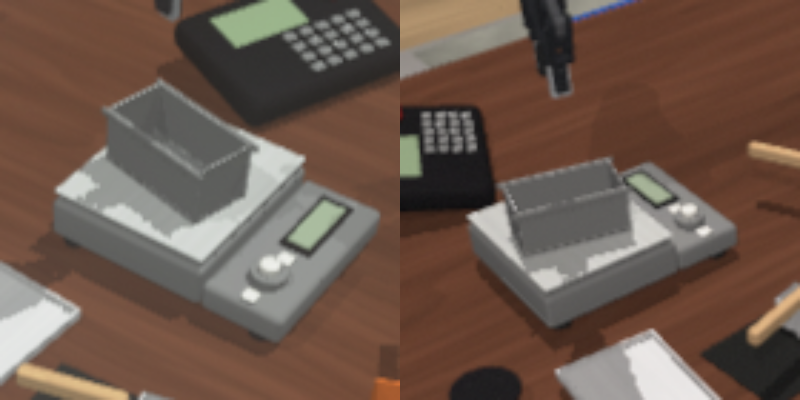

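View pics/w5.png

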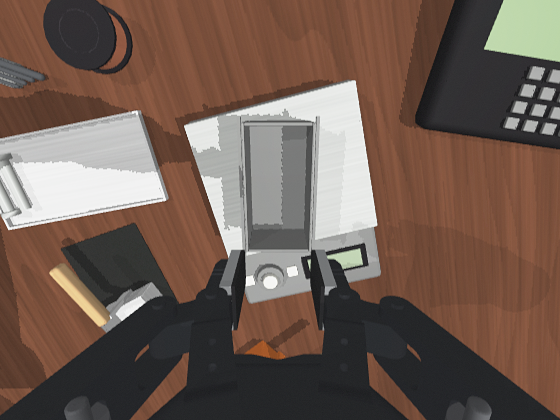

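```bash
python3 - <<'E'
from h import *
c=cam('wrist')
q=np.array([atz(c,p,119.6)[:2] for p in [(240,115),(320,115),(316,250),(244,250)]]);print(q.round(),q.mean(0))
print([(round(np.linalg.norm(q[i]-q[i-1])),round(np.degrees(np.arctan2(*(q[i]-q[i-1])[::-1])),1)) for i in range(4)])
print('key',atz(c,(270,281),56))
q=np.array([atz(c,p,61.6)[:2] for p in [(184,124),(354,81),(378,224)]]);print('plat',q.round())
D=cam('side'); print(atz(D,(260+270*.35,60+265*.35),56)); S=cam('scene'); print(atz(S,(140+687*.35-140,100+211*.35),56))
E
```

```text
[[ 657. -296.]
 [ 639. -362.]
 [ 515. -331.]
 [ 533. -262.]] [ 585.82209687 -313.02288364]
[(128, np.float64(-15.4)), (69, np.float64(-104.9)), (128, np.float64(166.0)), (72, np.float64(75.1))]
key [ 452.89191872 -265.57791301   56.        ]
plat [[ 664. -229.]
 [ 659. -410.]
 [ 498. -410.]]
[ 448.04647125 -261.734839     56.        ]
[ 454.85942475 -259.27624063   56.        ]
```

Request:
{"method": "jog_arm", "body": {
  "rows": [
    [[-4.5,-0.4,0],[0.2,-0.2,0],0],
    [[-4.5,-0.4,0],[0,0,0],0],
    [[-4.3,-0.4,0],[0,0,0],0],
    [[0,0,5],[0,0,0],0],
    [[0,0,5],[0,0,0],0],
    [[0,0,5],[0,0,0],0],
    [[0,0,0],[0,0,0],0]
  ]
}}

```text
clock: 13.75
position: [445.6, -262.1, 86.7]
ee_rot: [0.992, -0.129, -0.008, -0.001]
contact_force: [-0.0, 1.3, -0.1]
gripper_width: 0.0
```

```bash
python3 - <<'E'
from h import *
to([451,-263,62],-15)
b=pic('side','s6.png'); a=pic('scene','a6.png')
cv2.imwrite('pics/m6.png',np.hstack([cv2.resize(b[80:200,290:410,::-1],(400,400)),cv2.resize(a[120:220,160:260,::-1],(400,400))]))
E
```

```text
t 13.75 pos [ 445.6 -262.1   86.7] rot [ 9.916e-01 -1.292e-01 -7.700e-03 -9.000e-04] F [-0.   1.3 -0.1] w 0.0
joints [-2.18e-01  3.68e-01 -4.34e-01 -1.00e-03 -7.84e-01  1.53e+00] heading -14.85 zdir [-0.015  0.004 -1.   ]
shift cm [ 0.58 -0.05  2.46]
rotvec deg [0.01 0.89 0.15]
shift cm after turn [ 0.54 -0.06  2.47]
```

View pics/m6.png

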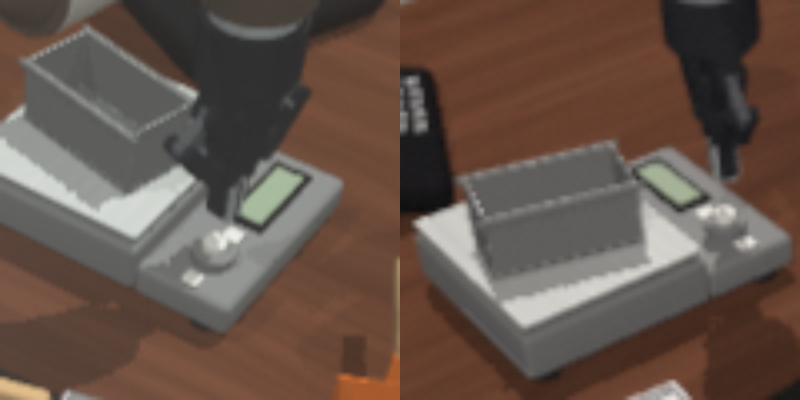

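```bash
python3 - <<'E'
from h import *
S=cam('scene');D=cam('side');p=[445.6,-262.1,86.7]
print(proj(D,p),'obs 356.6,144;',proj(S,p),'obs 241.7,164.5')
for k in ([451,-263,56],[451,-260,56]): print(proj(D,k),'obs',290+212*.3,80+243*.3,proj(S,k),'obs',160+318*.25,120+212*.25)
E
```

```text
[356.96530049 143.8994668 ] obs 356.6,144; [241.62080987 164.70270501] obs 241.7,164.5
[353.74483714 152.01488259] obs 353.6 152.89999999999998 [240.75576803 172.95584592] obs 239.5 173.0
[353.15064103 152.65977575] obs 353.6 152.89999999999998 [241.2739392  173.33939134] obs 239.5 173.0
```

Request:
{"method": "jog_arm", "body": {
  "rows": [
    [[0.5,0,0],[0,0.9,0],0],
    [[0,0,1.5],[0,0,0],0],
    [[0,0,1.2],[0,0,0],0],
    [[0,0,0.2],[0,0,0],0],
    [[0,0,0],[0,0,0],0]
  ]
}}

```text
clock: 14.48
position: [454.6, -264.5, 61.8]
ee_rot: [0.992, -0.129, 0.006, 0.001]
contact_force: [-0.1, 0.2, 0.0]
gripper_width: 0.0
```

Request:
{"method": "jog_arm", "body": {
  "rows": [
    [[0,0,0.2],[0,0,0],0],
    [[0,0,0.2],[0,0,0],0]
  ]
}}

```text
clock: 14.72
position: [454.9, -264.6, 58.2]
ee_rot: [0.992, -0.129, 0.006, 0.001]
contact_force: [-0.8, 0.3, -0.4]
gripper_width: -0.3
```

Request:
{"method": "jog_arm", "body": {
  "rows": [
    [[0,0,0.1],[0,0,0],0],
    [[0,0,0.1],[0,0,0],0]
  ]
}}

```text
clock: 14.98
position: [454.8, -264.6, 56.1]
ee_rot: [0.992, -0.129, 0.006, 0.001]
contact_force: [-0.6, 0.1, 1.3]
gripper_width: -0.1
```

Request:
{"method": "jog_arm", "body": {
  "rows": [
    [[-0.2,0,0.1],[0,0,0],0],
    [[0,0,0.1],[0,0,0],0],
    [[0,0,0.1],[0,0,0],0],
    [[0,0,0.1],[0,0,0],0]
  ]
}}

```text
clock: 15.48
position: [453.6, -264.3, 52.5]
ee_rot: [0.992, -0.129, 0.007, 0.001]
contact_force: [2.1, 0.2, 4.8]
gripper_width: -0.2
```

Request:
{"method": "jog_arm", "body": {
  "rows": [
    [[0,0,0.05],[0,0,0],0],
    [[0,0,0],[0,0,0],0]
  ]
}}

```text
clock: 15.72
position: [453.6, -264.3, 52.1]
ee_rot: [0.992, -0.129, 0.007, 0.001]
contact_force: [1.6, -0.4, 5.6]
gripper_width: 0.1
```

Request:
{"method": "jog_arm", "body": {
  "rows": [
    [[0,0,0.1],[0,0,0],0],
    [[0,0,0],[0,0,0],0]
  ]
}}

```text
clock: 15.98
position: [453.7, -264.3, 52.0]
ee_rot: [0.992, -0.129, 0.007, 0.001]
contact_force: [0.5, 0.8, 11.3]
gripper_width: 0.0
```

```bash
python3 - <<'E'
from h import *
b=pic('side','s7.png'); a=pic('scene','a7.png')
cv2.imwrite('pics/m7.png',np.hstack([cv2.resize(b[100:180,310:390,::-1],(400,400)),cv2.resize(a[140:200,200:260,::-1],(400,400))]))
E
```

```text
(no output)
```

View pics/m7.png

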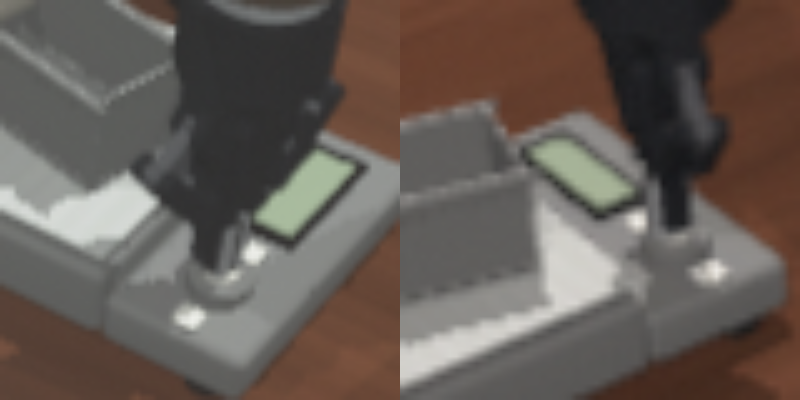

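Request:
{"method": "jog_arm", "body": {
  "rows": [
    [[0,0,-1],[0,0,0],0],
    [[0,0,-4],[0,0,0],0],
    [[0,0,-5],[0,0,0],3],
    [[0,0,-5],[0,0,-10],6],
    [[0,0,0],[0,0,-10],8.5],
    [[0,0,0],[0,0,-10],8.5],
    [[0,0,0],[0,0,0],8.5]
  ]
}}

```text
clock: 16.95
position: [449.7, -263.1, 199.7]
ee_rot: [0.991, 0.131, 0.004, 0.002]
contact_force: [-0.2, 0.3, -0.9]
gripper_width: 84.8
```

```bash
python3 -c "
from h import *
to([488,-34,210],15)"
```

```text
t 16.95 pos [ 449.7 -263.1  199.7] rot [0.9914 0.1308 0.0042 0.0015] F [-0.2  0.3 -0.9] w 84.8
joints [-0.218  0.231 -0.299 -0.    -1.032  2.051] heading 15.04 zdir [ 0.009 -0.002 -1.   ]
shift cm [  9.65 -21.13  -1.04]
rotvec deg [ 0.23 -0.46  0.04]
shift cm after turn [  9.62 -21.14  -1.03]
```

Request:
{"method": "jog_arm", "body": {
  "rows": [
    [[0,-5.3,-0.2],[0.2,-0.5,0],8.5],
    [[0,-5.3,-0.2],[0,0,0],8.5],
    [[0,-5.3,-0.2],[0,0,0],8.5],
    [[0,-5.3,-0.2],[0,0,0],8.5],
    [[0,0,0],[0,0,0],8.5]
  ]
}}

```text
clock: 17.58
position: [394.1, -56.6, 207.6]
ee_rot: [0.991, 0.134, 0.0, 0.001]
contact_force: [0.4, 0.1, -0.5]
gripper_width: 85.2
```

```bash
python3 -c "
from h import *
to([488,-34,210],15)
c=cam('wrist'); np.save('cw8.npy',np.array([c[0],c[1],np.tile(c[2],(3,1))])); pic('wrist','w8.png')
for p in ([488,-34,71],[546,-18,71],[376,-62,5]): print(proj(c,p))
"
```

```text
t 17.57 pos [394.1 -56.6 207.6] rot [9.910e-01 1.335e-01 5.000e-04 1.000e-03] F [ 0.4  0.1 -0.5] w 85.2
joints [ 0.272  0.008 -0.542  0.003 -1.02   1.565] heading 15.35 zdir [ 0.001 -0.002 -1.   ]
shift cm [ 9.65  0.3  -0.23]
rotvec deg [ 0.12 -0.04  0.35]
shift cm after turn [ 9.65  0.25 -0.24]
[281.5955718   91.92388423]
[281.79343338  14.14403273]
[278.25782484 195.63858472]
```

View pics/w8.png

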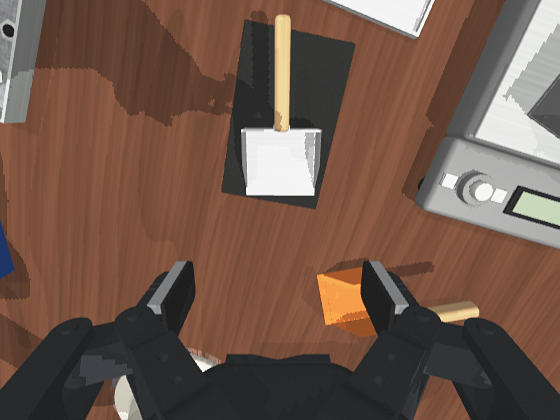

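Request:
{"method": "jog_arm", "body": {
  "rows": [
    [[4.8,0.15,0],[0.1,0,0],8.5],
    [[4.8,0.15,0],[0,0,0],8.5],
    [[0,0,5],[0,0,0],8.5],
    [[0,0,5],[0,0,0],6],
    [[0,0,4],[0,0,0],6],
    [[0,0,0],[0,0,0],6]
  ]
}}

```text
clock: 18.38
position: [486.7, -38.7, 64.8]
ee_rot: [0.991, 0.13, -0.004, 0.001]
contact_force: [-0.3, 0.6, -0.3]
gripper_width: 59.7
```

```bash
python3 -c "
from h import *
to([488,-34,45],15.2)
b=pic('side','s9.png'); a=pic('scene','a9.png')
cv2.imwrite('pics/m9.png',np.hstack([cv2.resize(b[150:260,240:350,::-1],(400,400)),cv2.resize(a[150:250,230:330,::-1],(400,400))]))
"
```

```text
t 18.38 pos [486.7 -38.7  64.8] rot [ 9.915e-01  1.301e-01 -3.700e-03  8.000e-04] F [-0.3  0.6 -0.3] w 59.7
joints [ 2.550e-01  3.570e-01 -5.320e-01  1.000e-03 -6.890e-01  1.576e+00] heading 14.95 zdir [-0.007 -0.003 -1.   ]
shift cm [ 0.26 -0.42  1.97]
rotvec deg [ 0.04  0.44 -0.25]
shift cm after turn [ 0.25 -0.42  1.98]
```

View pics/m9.png

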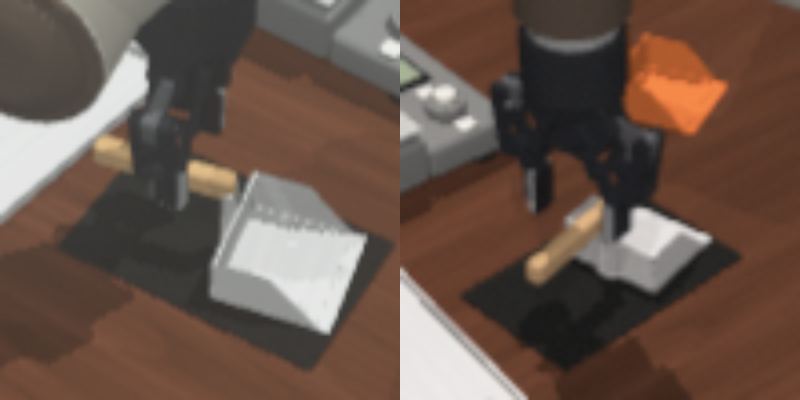

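Request:
{"method": "jog_arm", "body": {
  "rows": [
    [[0.2,-0.4,1],[0,0.4,-0.2],6],
    [[0,0,1],[0,0,0],6],
    [[0,0,0],[0,0,0],5]
  ]
}}

```text
clock: 18.85
position: [489.8, -32.3, 47.6]
ee_rot: [0.991, 0.134, 0.004, -0.0]
contact_force: [-0.3, -0.0, -0.3]
gripper_width: 50.4
```

Request:
{"method": "jog_arm", "body": {
  "rows": [
    [[0,0,0],[0,0,0],3],
    [[0,0,0],[0,0,0],1],
    [[0,0,0],[0,0,0],0.5],
    [[0,0,0],[0,0,0],0.5],
    [[0,0,0],[0,0,0],0.5]
  ]
}}

```text
clock: 19.48
position: [490.6, -32.3, 48.3]
ee_rot: [0.991, 0.134, 0.005, -0.0]
contact_force: [-0.8, 0.0, 3.4]
gripper_width: 12.7
```

Request:
{"method": "jog_arm", "body": {
  "rows": [
    [[0,0,-1],[0,0,0],0.5],
    [[0,0,-3],[0,0,0],0.5],
    [[0,0,-5],[0,0,0],0.5],
    [[0,0,-5],[0,0,0],0.5],
    [[0,0,0],[0,0,0],0.5]
  ]
}}

```text
clock: 20.1
position: [491.4, -32.1, 192.3]
ee_rot: [0.991, 0.134, 0.009, -0.0]
contact_force: [-1.1, 0.3, -3.1]
gripper_width: 12.8
```

```bash
python3 -c "
from h import *
to([497,319,190],-9)
b=pic('side','s10.png'); a=pic('scene','a10.png')
cv2.imwrite('pics/m10.png',np.hstack([cv2.resize(b[140:340,230:430,::-1],(400,400)),cv2.resize(a[120:270,200:350,::-1],(400,400))]))
"
```

```text
t 20.1 pos [491.4 -32.1 192.3] rot [ 9.909e-01  1.341e-01  9.400e-03 -4.000e-04] F [-1.1  0.3 -3.1] w 12.8
joints [ 0.266  0.185 -0.381  0.002 -0.986  1.572] heading 15.41 zdir [ 0.018  0.003 -1.   ]
shift cm [  9.87 -33.7    0.35]
rotvec deg [-0.13 -1.08 24.41]
shift cm after turn [ -4.94 -34.77   0.23]
```

View pics/m10.png

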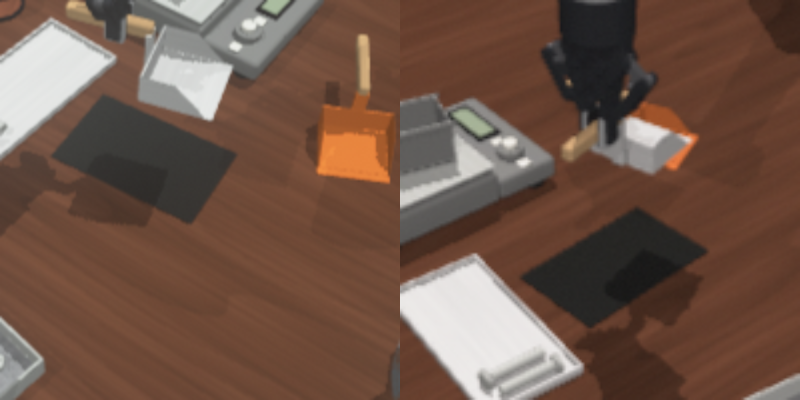

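```bash
cat >> h.py <<'E'
def tri(cs,ps):
    Ps=[c[0]@np.column_stack([c[1],c[2]]) for c in cs]
    X=cv2.triangulatePoints(Ps[0],Ps[1],np.array(ps[0],float).reshape(2,1),np.array(ps[1],float).reshape(2,1)); return (X[:3]/X[3]).ravel()
E
python3 -c "
from h import *
s=arm.read_state(); M=R.from_quat(s['ee_rot']); print('pred',s['position']+M.apply([-118,0,45]))
S=cam('scene');D=cam('side')
print(tri([D,S],[(341.5,187.5),(304,178.5)]))
print(tri([D,S],[(346.5,175),(308.75,172.5)]),tri([D,S],[(336.5,200),(299.4,184.5)]))
"
```

```text
pred [374.82093217 -63.61015126 141.75137934]
[375.76644955 -49.78121364 131.38911078]
[370.6269737  -43.73783453 165.49084189] [381.4611851  -53.79850357  98.05393879]
```

```bash
python3 -c "
from h import *
s=arm.read_state(); M=R.from_quat(s['ee_rot']); S=cam('scene');D=cam('side')
o=[]
for c,f,(x0,y0,x1,y1) in ((D,'s10.png',(250,130,370,220)),(S,'a10.png',(240,110,340,185))):
    im=cv2.imread('pics/'+f)[y0:y1,x0:x1]; k=400/(x1-x0); im=cv2.resize(im,(400,300),interpolation=cv2.INTER_CUBIC)
    for v,col in (((-118,-42,45),(0,0,255)),((-118,42,45),(0,255,0)),((-38,-42,45),(0,0,255)),((-38,42,45),(0,255,0)),((61,0,-19),(255,0,0)),((-34,0,-19),(255,0,0))):
        p=(proj(c,s['position']+M.apply(v))-[x0,y0])*k; cv2.circle(im,tuple(int(a) for a in p),4,col,1)
    o.append(im)
cv2.imwrite('pics/m10b.png',np.hstack(o))
"
```

```text
(no output)
```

View pics/m10b.png

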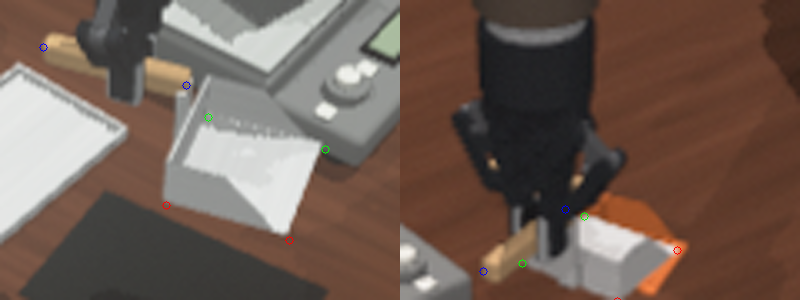

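```bash
python3 - <<'E'
from h import *
D=cam('side');S=cam('scene')
im=cv2.imread('pics/s10.png'); cv2.imwrite('pics/m11.png',cv2.resize(im[255:400,105:260],None,fx=4,fy=4,interpolation=cv2.INTER_CUBIC))
im=cv2.imread('pics/a10.png'); cv2.imwrite('pics/m12.png',cv2.resize(im[245:345,300:425],None,fx=6,fy=6,interpolation=cv2.INTER_CUBIC))
h=np.radians(-9);X=np.array([np.cos(h),np.sin(h)]);Y=np.array([-X[1],X[0]])
for p in [(441,184),(370,229),(487,261),(429,311),(303,315),(333,363),(297,436)]:
    w=atz(D,(105+p[0]/4,255+p[1]/4),13)[:2]-[496.7,318.8]; print(np.round([w@X,w@Y]))
E
```

```text
[-13. -72.]
[ -7. -31.]
[-62. -61.]
[-62. -24.]
[-21.  21.]
[-51.  25.]
[-67.  58.]
```

View pics/m11.png

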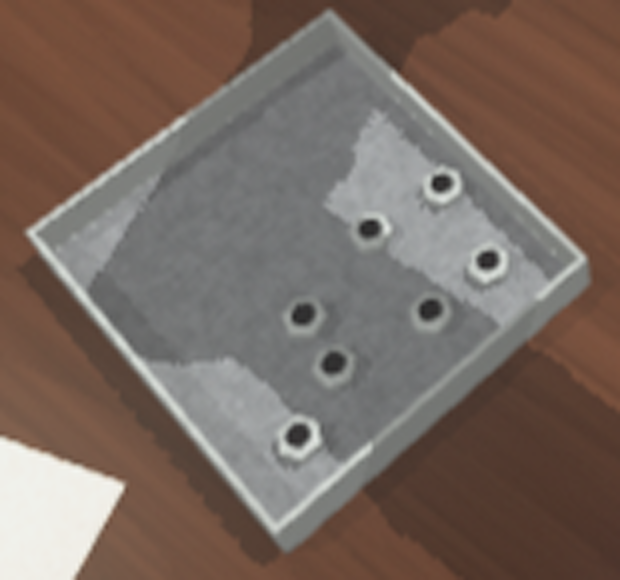

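View pics/m12.png

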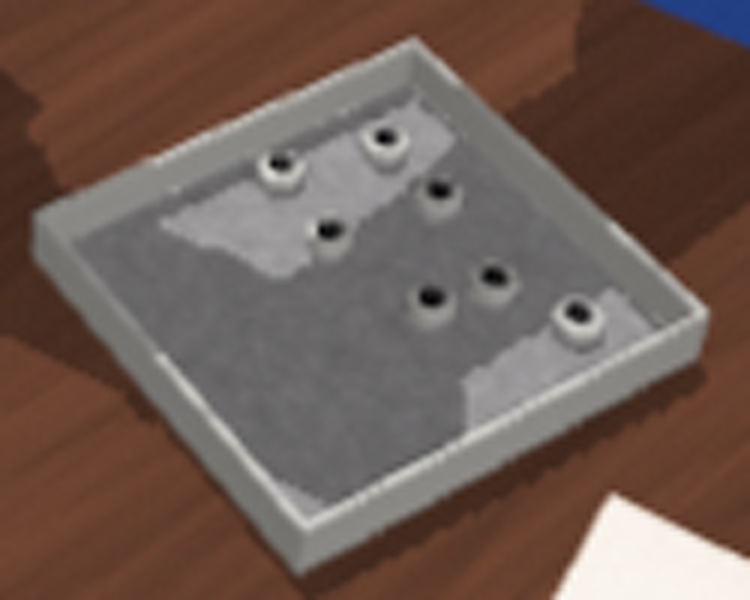

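```bash
cat >> kin.py <<'E'
LT=(-118,0,44.5)
_h=np.radians(-9);TX=np.array([np.cos(_h),np.sin(_h)]);TY=np.array([-TX[1],TX[0]])
def tray(x,y,z): return np.r_[np.array([496.7,318.8])+x*TX+y*TY,z]
def goto(lip,head,tilt):
    """rows needed from the present measured pose to put the lip there"""
    P,Rt=pose(lip,head,tilt,True,LT); s=st(); log(); Rm=R.from_quat(s['ee_rot'])
    l=s['position']+Rm.apply(LT); m=Rm.as_matrix()
    print('lip now',l.round(1),'tray xy',np.round([(l[:2]-[496.7,318.8])@TX,(l[:2]-[496.7,318.8])@TY],1),'tcp goal',P.round(1),'joints',s['joints'].__class__ and np.round(s['joints'],2))
    print('turn',np.degrees((Rm.inv()*Rt).as_rotvec()).round(2),'shift before turn',(Rm.inv().apply(P-s['position'])/10).round(2),'shift after turn',(Rt.inv().apply(P-s['position'])/10).round(2))
    q,e=ik(P,Rt,s['joints']); print('ik err',round(e,2),'q',q.round(2))
E
python3 - <<'E'
from kin import *
q=arm.read_state()['joints']
for y in (-45,40):
    for x,t,z in ((12,4,60),(12,4,3),(-50,4,3),(-99,4,3),(-99,-15,40),(-60,-20,120)):
        q2,e=ik(*pose(tray(x,y,z),-9,t,True,LT),q); print(y,x,t,z,round(e,2),q2.round(2)); q=q2
goto(tray(12,-45,120),-9,0)
E
```

```text
-45 12 4 60 0.0 [ 0.66  0.52 -0.11  0.07 -0.89  0.72]
-45 12 4 3 0.0 [ 0.66  0.58 -0.17  0.07 -0.77  0.7 ]
-45 -50 4 3 0.0 [ 0.74  0.51 -0.31  0.08 -0.71  0.62]
-45 -99 4 3 0.0 [ 0.81  0.46 -0.41  0.09 -0.66  0.53]
-45 -99 -15 40 0.0 [ 0.66  0.6  -0.07 -0.21 -1.09  0.87]
-45 -60 -20 120 0.0 [ 0.59  0.61  0.14 -0.24 -1.37  0.91]
40 12 4 60 0.0 [ 0.74  0.6   0.03  0.07 -0.96  0.63]
40 12 4 3 0.0 [ 0.74  0.65 -0.03  0.07 -0.85  0.62]
40 -50 4 3 0.0 [ 0.82  0.59 -0.17  0.08 -0.78  0.54]
40 -99 4 3 0.0 [ 0.89  0.54 -0.26  0.09 -0.74  0.46]
40 -99 -15 40 0.0 [ 0.74  0.66  0.07 -0.22 -1.15  0.78]
40 -60 -20 120 0.0 [ 0.67  0.68  0.29 -0.26 -1.43  0.81]
t 20.2 pos [488.2 -32.5 187.8] rot [ 9.910e-01  1.335e-01  4.300e-03 -5.000e-04] F [-0.6  0.5 -2.6] w 12.8
lip now [374.8 -63.6 142.3] tray xy [ -60.6 -396.8] tcp goal [618.1 254.  164.5] joints [ 0.27  0.19 -0.39  0.   -0.99  1.57]
turn [-0.1  -0.49 24.35] shift before turn [ 20.08 -24.19   2.5 ] shift after turn [  8.34 -30.33   2.33]
ik err 0.0 q [ 0.63  0.51  0.03  0.   -1.1   0.78]
```

Request:
{"method": "jog_arm", "body": {
  "rows": [
    [[0,0,0],[0,-0.5,8.1],0.5],
    [[0,0,0],[0,0,8.1],0.5],
    [[0,0,0],[0,0,8.1],0.5],
    [[1.4,-5,0],[0,0,0],0.5],
    [[1.4,-5,0],[0,0,0],0.5],
    [[1.4,-5,0],[0,0,0],0.5],
    [[1.4,-5,0],[0,0,0],0.5],
    [[1.4,-5,0],[0,0,0],0.5],
    [[1.4,-5,0],[0,0,0],0.5],
    [[0,0,0],[0,0,0],0.5]
  ]
}}

```text
clock: 21.45
position: [618.2, 253.4, 183.4]
ee_rot: [0.997, -0.076, -0.002, 0.002]
contact_force: [-0.8, -0.5, -2.2]
gripper_width: 12.9
```

```bash
python3 -c "
from kin import *
goto(tray(12,-45,40),-9,4)
pic('wrist','w13.png')"
```

```text
t 21.45 pos [618.2 253.4 183.4] rot [ 0.9971 -0.0763 -0.0022  0.0017] F [-0.8 -0.5 -2.2] w 12.9
lip now [501.4 271.2 139.4] tray xy [ 12.  -46.2] tcp goal [614.7 254.5  92.6] joints [ 0.63  0.49  0.06 -0.   -1.14  0.79]
turn [0.21 4.24 0.26] shift before turn [-0.32 -0.09  9.08] shift after turn [-0.99 -0.06  9.04]
ik err 0.0 q [ 0.66  0.54 -0.13  0.07 -0.85  0.71]
```

View pics/w13.png

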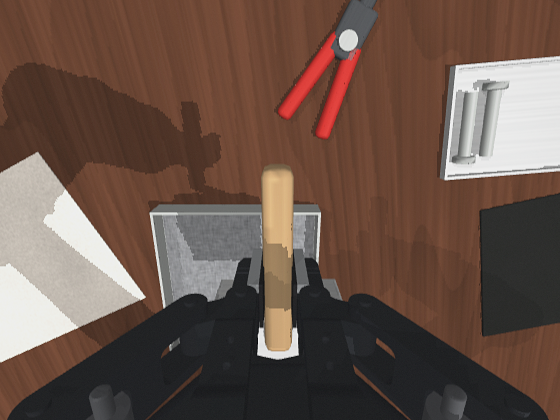

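```bash
python3 -c "
from kin import *
c=cam('wrist')
for p in [(151,212),(320,207)]:
    w=atz(c,p,28); d=w[:2]-[496.7,318.8]; print(w.round(1),d@TX,d@TY)
"
```

```text
[613.8 391.3  28. ] 104.31852858608325 89.94426845460839
[591.1 209.7  28. ] 110.25717974824192 -93.00369344875755
```

Request:
{"method": "jog_arm", "body": {
  "rows": [
    [[-0.1,-0.1,4.5],[0.2,4.2,0.3],0.5],
    [[-0.8,0,4.4],[0,0,0],0.5],
    [[0,0,0],[0,0,0],0.5]
  ]
}}

```text
clock: 21.88
position: [609.1, 249.5, 93.3]
ee_rot: [0.996, -0.081, 0.032, 0.005]
contact_force: [0.2, -0.3, -1.2]
gripper_width: 12.9
```

```bash
python3 -c "
from kin import *
goto(tray(12,-44.5,8),-9,4)
S=cam('scene');D=cam('side');s=arm.read_state();M=R.from_quat(s['ee_rot']);o=[]
for n,c,(x0,y0,x1,y1) in (('side',D,(110,230,260,380)),('scene',S,(280,180,430,330))):
    im=pic(n,n+'14.png')[y0:y1,x0:x1,::-1]; k=400/(x1-x0); im=cv2.resize(im,(400,400),interpolation=cv2.INTER_CUBIC)
    for v,col in ((LT,(0,0,255)),((-118,42,44.5),(0,255,0)),((-118,-42,44.5),(0,255,0))):
        p=(proj(c,s['position']+M.apply(v))-[x0,y0])*k; cv2.circle(im,tuple(int(a) for a in p),3,col,1)
    o.append(im)
cv2.imwrite('pics/m14.png',np.hstack(o))"
```

```text
t 21.88 pos [609.1 249.5  93.3] rot [ 0.9962 -0.0808  0.0318  0.0052] F [ 0.2 -0.3 -1.2] w 12.9
lip now [495.6 267.8  41.4] tray xy [  6.9 -50.5] tcp goal [614.8 255.   60.6] joints [ 0.66  0.53 -0.14  0.07 -0.85  0.71]
turn [ 0.32  0.32 -0.26] shift before turn [ 0.26 -0.65  3.29] shift after turn [ 0.25 -0.63  3.3 ]
ik err 0.0 q [ 0.66  0.58 -0.16  0.07 -0.78  0.71]
```

View pics/m14.png

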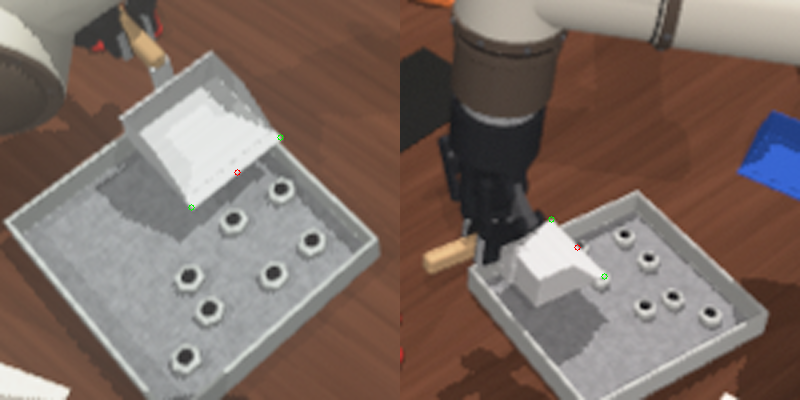

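```bash
python3 -c "
from kin import *
c=cam('scene')
q=np.array([atz(c,(300+x/6,245+y/6),28)[:2] for x,y in [(415,38),(708,312),(303,530),(35,215)]])
print(q.round(1),q.mean(0),[(round(np.linalg.norm(q[i]-q[i-1])),round(np.degrees(np.arctan2(*(q[i]-q[i-1])[::-1])),1)) for i in range(4)])
"
```

```text
[[381.1 243.6]
 [410.2 426.3]
 [613.2 394.9]
 [585.7 213.4]] [497.55284053 319.54319084] [(207, np.float64(171.6)), (185, np.float64(81.0)), (205, np.float64(-8.8)), (184, np.float64(-98.6))]
```

Request:
{"method": "jog_arm", "body": {
  "rows": [
    [[0.25,-0.6,0],[0.3,0.3,-0.3],0.5],
    [[0,0,0],[0,0,0],0.5]
  ]
}}

```text
clock: 22.22
position: [617.7, 259.2, 100.6]
ee_rot: [0.996, -0.078, 0.041, -0.002]
contact_force: [-0.1, 0.3, -2.9]
gripper_width: 12.9
```

```bash
python3 -c "
from kin import *
goto(tray(12,-44.5,8),-9,4)"
```

```text
t 22.23 pos [617.7 259.2 100.6] rot [ 0.9961 -0.0775  0.0411 -0.0022] F [-0.1  0.3 -2.9] w 12.9
lip now [505.2 277.4  46.6] tray xy [ 14.9 -39.6] tcp goal [614.8 255.   60.6] joints [ 0.66  0.53 -0.13  0.07 -0.85  0.71]
turn [-0.63 -0.68  0.08] shift before turn [-0.55  0.5   3.96] shift after turn [-0.5   0.46  3.97]
ik err 0.0 q [ 0.66  0.58 -0.16  0.07 -0.78  0.71]
```

```bash
python3 -c "
from kin import *
for i in range(5):
    s=arm.read_state(); print(s['clock'],np.round(s['position'],1),np.round(s['joints'],4)); eyes.get_image('side')"
```

```text
22.225 [617.7 259.2 100.6] [ 0.6614  0.534  -0.1253  0.0694 -0.8489  0.7098]
22.275 [617.3 258.9 100.1] [ 0.6614  0.5341 -0.1262  0.0692 -0.849   0.7098]
22.325 [616.9 258.7  99.7] [ 0.6614  0.5344 -0.1269  0.0691 -0.849   0.7097]
22.375 [616.7 258.5  99.4] [ 0.6615  0.5346 -0.1273  0.069  -0.8489  0.7097]
22.425 [616.6 258.4  99.1] [ 0.6615  0.5348 -0.1277  0.0691 -0.8488  0.7097]
```

Request:
{"method": "jog_arm", "body": {
  "rows": [
    [[0,0,0],[0,0,0],0.5],
    [[0,0,0],[0,0,0],0.5],
    [[0,0,0],[0,0,0],0.5],
    [[0,0,0],[0,0,0],0.5]
  ]
}}

```text
clock: 22.98
position: [616.4, 258.4, 98.5]
ee_rot: [0.996, -0.078, 0.04, -0.001]
contact_force: [0.5, 0.1, -1.7]
gripper_width: 13.0
```

```bash
python3 -c "
from kin import *
goto(tray(12,-44.5,10),-9,4)"
```

```text
t 22.98 pos [616.4 258.4  98.5] rot [ 0.9962 -0.0776  0.0395 -0.001 ] F [ 0.5  0.1 -1.7] w 13.0
lip now [503.7 276.4  44.9] tray xy [ 13.6 -40.8] tcp goal [614.8 255.   62.6] joints [ 0.66  0.54 -0.13  0.07 -0.85  0.71]
turn [-0.47 -0.51  0.08] shift before turn [-0.39  0.38  3.57] shift after turn [-0.36  0.35  3.58]
ik err 0.0 q [ 0.66  0.58 -0.16  0.07 -0.79  0.71]
```

Request:
{"method": "jog_arm", "body": {
  "rows": [
    [[-0.3,0.35,1.2],[-0.4,-0.3,0],0.5],
    [[0,0,1.2],[0,0,0],0.5],
    [[0,0,1.1],[0,0,0],0.5],
    [[0,0,0],[0,0,0],0.5],
    [[0,0,0],[0,0,0],0.5],
    [[0,0,0],[0,0,0],0.5]
  ]
}}

```text
clock: 23.72
position: [615.9, 255.4, 64.0]
ee_rot: [0.996, -0.078, 0.037, 0.002]
contact_force: [0.2, 0.3, -1.1]
gripper_width: 13.0
```

```bash
python3 -c "
from kin import *
goto(tray(12,-44.5,3.5),-9,4)"
```

```text
t 23.73 pos [615.9 255.4  64. ] rot [ 0.9963 -0.0777  0.0371  0.0019] F [ 0.2  0.3 -1.1] w 13.0
lip now [502.9 273.2  10.8] tray xy [ 13.3 -44.1] tcp goal [614.8 255.   56.1] joints [ 0.66  0.57 -0.16  0.07 -0.78  0.71]
turn [-0.12 -0.26  0.08] shift before turn [-0.16  0.05  0.78] shift after turn [-0.16  0.05  0.78]
ik err 0.0 q [ 0.66  0.58 -0.17  0.07 -0.77  0.7 ]
```

Down to the floor gently.

Request:
{"method": "jog_arm", "body": {
  "rows": [
    [[0,0,0.3],[0,0,0],0.5],
    [[0,0,0.2],[0,0,0],0.5],
    [[0,0,0],[0,0,0],0.5],
    [[0,0,0],[0,0,0],0.5]
  ]
}}

```text
clock: 24.22
position: [616.0, 255.0, 58.4]
ee_rot: [0.996, -0.078, 0.037, 0.002]
contact_force: [-0.4, 0.1, -1.7]
gripper_width: 12.8
```

Request:
{"method": "jog_arm", "body": {
  "rows": [
    [[0,0,0.1],[0,0,0],0.5],
    [[0,0,0.1],[0,0,0],0.5],
    [[0,0,0],[0,0,0],0.5]
  ]
}}

```text
clock: 24.6
position: [616.0, 255.0, 56.3]
ee_rot: [0.996, -0.078, 0.037, 0.002]
contact_force: [-0.2, -0.2, -1.9]
gripper_width: 12.9
```

Request:
{"method": "jog_arm", "body": {
  "rows": [
    [[0,0,0.1],[0,0,0],0.5],
    [[0,0,0],[0,0,0],0.5]
  ]
}}

```text
clock: 24.85
position: [616.4, 255.0, 55.8]
ee_rot: [0.996, -0.078, 0.037, 0.002]
contact_force: [0.3, -0.2, 0.2]
gripper_width: 13.1
```

Request:
{"method": "jog_arm", "body": {
  "rows": [
    [[-1.2,0,-0.09],[0,0,0],0.5],
    [[-1.2,0,-0.09],[0,0,0],0.5],
    [[-1.2,0,-0.09],[0,0,0],0.5],
    [[-1.2,0,-0.09],[0,0,0],0.5],
    [[0,0,0],[0,0,0],0.5]
  ]
}}

```text
clock: 25.48
position: [567.0, 262.5, 55.4]
ee_rot: [0.996, -0.077, 0.036, 0.003]
contact_force: [-1.0, -0.2, -0.8]
gripper_width: 12.8
```

```bash
cat >> kin.py <<'E'
def look(fn,boxes=((110,230,260,380),(290,230,420,360))):
    S=cam('scene');D=cam('side');s=arm.read_state();M=R.from_quat(s['ee_rot']);o=[]
    for n,c,(x0,y0,x1,y1) in (('side',D,boxes[0]),('scene',S,boxes[1])):
        im=pic(n,n+fn)[y0:y1,x0:x1,::-1]; k=400/(x1-x0); im=cv2.resize(im,(400,400),interpolation=cv2.INTER_CUBIC)
        o.append(im)
    cv2.imwrite('pics/m'+fn,np.hstack(o))
E
python3 -c "
from kin import *
goto(tray(-98,-44.5,3.5),-9,4)
look('15.png')"
```

```text
t 25.48 pos [567.  262.5  55.4] rot [ 0.9964 -0.0773  0.036   0.0026] F [-1.  -0.2 -0.8] w 12.8
lip now [453.9 280.2   2.5] tray xy [-36.2 -44.8] tcp goal [506.1 272.2  56.1] joints [ 0.72  0.53 -0.28  0.08 -0.72  0.64]
turn [-0.03 -0.14  0.13] shift before turn [-6.14 -0.02 -0.52] shift after turn [-6.15 -0.01 -0.5 ]
ik err 0.0 q [ 0.8   0.46 -0.41  0.09 -0.66  0.54]
```

View pics/m15.png

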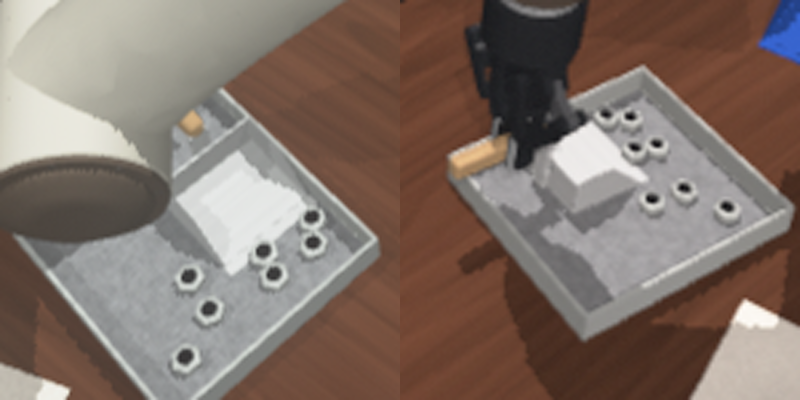

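Request:
{"method": "jog_arm", "body": {
  "rows": [
    [[-1,0,-0.06],[0,0,0],0.5],
    [[-1,0,-0.06],[0,0,0],0.5],
    [[-1,0,-0.06],[0,0,0],0.5],
    [[-0.8,0,-0.06],[0,0,0],0.5],
    [[-0.6,0,-0.04],[0,0,0],0.5],
    [[0,0,0],[0,0,0],0.5]
  ]
}}

```text
clock: 26.32
position: [524.2, 269.3, 55.0]
ee_rot: [0.996, -0.078, 0.036, 0.002]
contact_force: [-1.0, 0.7, -0.1]
gripper_width: 12.9
```

```bash
python3 -c "
from kin import *
goto(tray(-98,-44.5,3.5),-9,4)
look('16.png')"
```

```text
t 26.32 pos [524.2 269.3  55. ] rot [ 0.9963 -0.0777  0.0363  0.0024] F [-1.   0.7 -0.1] w 12.9
lip now [411.1 287.1   2. ] tray xy [-79.6 -44.7] tcp goal [506.1 272.2  56.1] joints [ 0.78  0.48 -0.38  0.09 -0.67  0.56]
turn [-0.05 -0.16  0.08] shift before turn [-1.82 -0.01 -0.25] shift after turn [-1.82 -0.   -0.24]
ik err 0.0 q [ 0.8   0.46 -0.41  0.09 -0.66  0.54]
```

View pics/m16.png

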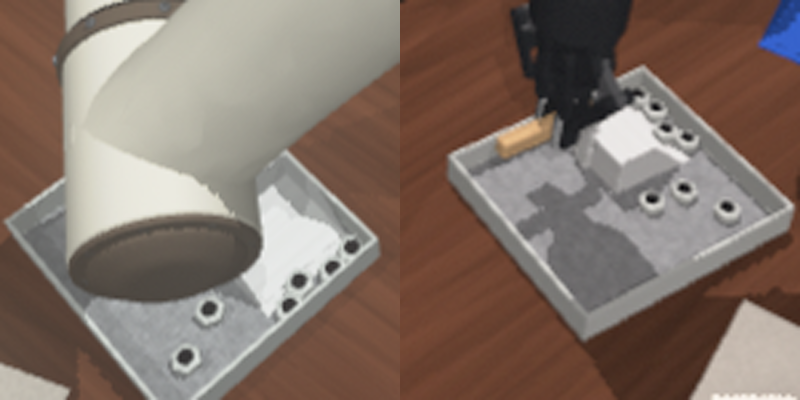

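Request:
{"method": "jog_arm", "body": {
  "rows": [
    [[-0.5,0,-0.04],[0,0,0],0.5],
    [[-0.4,0,-0.03],[0,0,0],0.5],
    [[0,0,0],[0,0,0],0.5]
  ]
}}

```text
clock: 26.8
position: [515.9, 270.8, 55.1]
ee_rot: [0.996, -0.078, 0.037, 0.002]
contact_force: [1.6, 1.7, 3.3]
gripper_width: 13.0
```

Request:
{"method": "jog_arm", "body": {
  "rows": [
    [[-0.4,0,-0.03],[0,0,0],0.5],
    [[-0.4,0,-0.03],[0,0,0],0.5],
    [[0,0,0],[0,0,0],0.5]
  ]
}}

```text
clock: 27.18
position: [507.7, 272.0, 55.1]
ee_rot: [0.996, -0.078, 0.036, 0.002]
contact_force: [2.2, 0.5, 2.2]
gripper_width: 12.6
```

```bash
python3 -c "
from kin import *
goto(tray(-98,-44.5,3.5),-9,4)
look('17.png')"
```

```text
t 27.18 pos [507.7 272.   55.1] rot [ 0.9963 -0.0777  0.0365  0.0023] F [2.2 0.5 2.2] w 12.6
lip now [394.7 289.8   2.1] tray xy [-96.2 -44.7] tcp goal [506.1 272.2  56.1] joints [ 0.8   0.46 -0.41  0.1  -0.66  0.54]
turn [-0.07 -0.19  0.08] shift before turn [-0.15 -0.   -0.12] shift after turn [-0.15 -0.   -0.12]
ik err 0.0 q [ 0.8   0.46 -0.41  0.09 -0.66  0.54]
```

View pics/m17.png

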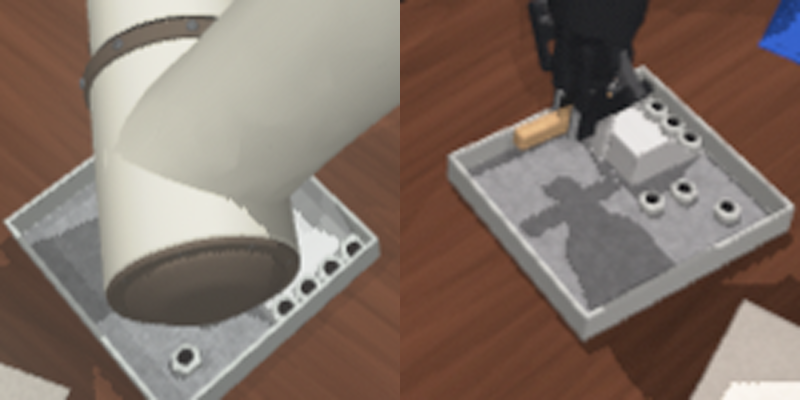

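```bash
python3 -c "
import cv2,numpy as np
a=cv2.imread('pics/scene17.png')[250:300,345:405];b=cv2.imread('pics/side17.png')[310:355,205:260]
cv2.imwrite('pics/m17b.png',np.hstack([cv2.resize(a,(480,400),interpolation=cv2.INTER_CUBIC),cv2.resize(b,(480,400),interpolation=cv2.INTER_CUBIC)])[:, :800])"
```

```text
(no output)
```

View pics/m17b.png

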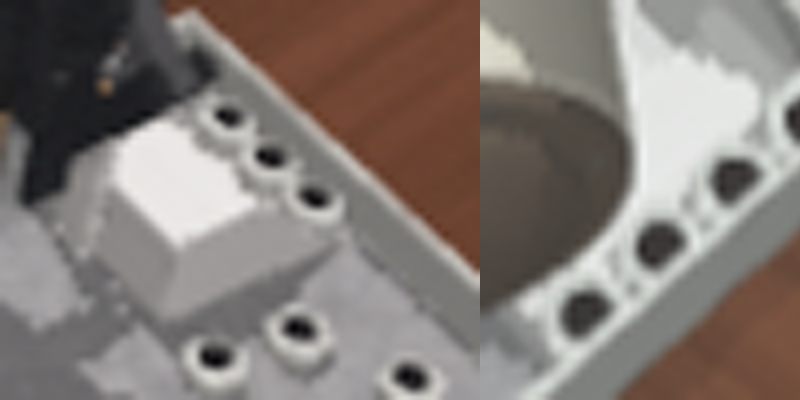

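Request:
{"method": "jog_arm", "body": {
  "rows": [
    [[-0.15,0,0],[0,0,0],0.5],
    [[0.3,0,0.1],[0,-5,0],0.5],
    [[0.4,0,0.4],[0,-6,0],0.5],
    [[0.45,0,0.4],[0,-6,0],0.5],
    [[0.5,0,0.2],[0,-6,0],0.5],
    [[0.5,0,0],[0,-5,0],0.5],
    [[0.5,0,0],[0,0,0],0.5],
    [[0,0,0],[0,0,0],0.5]
  ]
}}

```text
clock: 28.28
position: [530.3, 268.0, 37.9]
ee_rot: [0.975, -0.076, -0.206, -0.016]
contact_force: [0.6, -0.1, -2.1]
gripper_width: 13.1
```

```bash
python3 -c "
from kin import *
goto(tray(-85,-44.5,120),-9,-22)
look('18.png',((140,260,260,380),(300,200,420,320)))"
```

```text
t 28.27 pos [530.3 268.   37.9] rot [ 0.9755 -0.0763 -0.2059 -0.0159] F [ 0.6 -0.1 -2.1] w 13.1
lip now [405.9 287.6  44.9] tray xy [-84.8 -45.1] tcp goal [530.3 268.4 117.1] joints [ 0.59  0.7   0.07 -0.29 -1.27  0.96]
turn [0.04 1.83 0.05] shift before turn [-3.21 -0.04 -7.24] shift after turn [-2.97 -0.04 -7.34]
ik err 0.0 q [ 0.6   0.6   0.11 -0.27 -1.38  0.9 ]
```

View pics/m18.png

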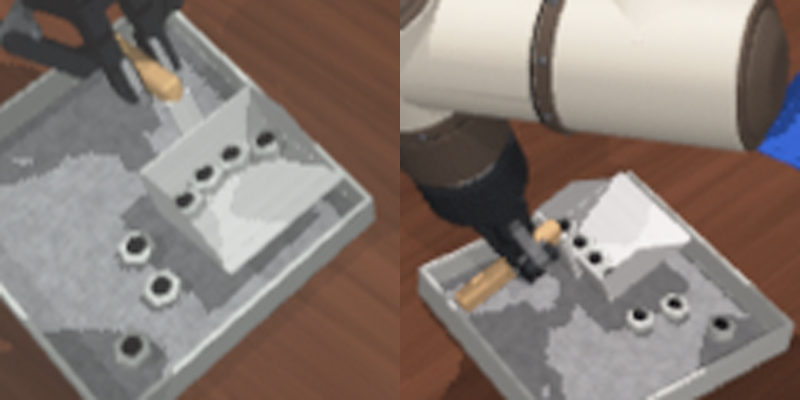

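```bash
python3 -c "
from kin import *
goto(tray(10,40,80),-9,-12)"
```

```text
t 28.38 pos [530.1 268.5  39. ] rot [ 0.9756 -0.0756 -0.2054 -0.0163] F [-0.2 -0.2 -2. ] w 12.6
lip now [405.7 287.9  45.9] tray xy [-85.  -44.7] tcp goal [636.  337.2  99. ] joints [ 0.59  0.7   0.07 -0.29 -1.27  0.96]
turn [-0.   11.78  0.13] shift before turn [ 6.18 -8.43 -9.27] shift after turn [ 7.93 -8.45 -7.82]
ik err 0.0 q [ 0.65  0.73  0.32 -0.16 -1.31  0.82]
```

Request:
{"method": "jog_arm", "body": {
  "rows": [
    [[-1,0,-2.3],[0,0,0],0.5],
    [[-1,0,-2.3],[0,0,0],0.5],
    [[2.7,-2.8,-1.6],[0,0,0],0.5],
    [[2.8,-2.8,-1.6],[0,0,0],0.5],
    [[2.7,-2.8,-1.5],[0,0,0],0.5],
    [[0,0,0],[0,6,0],0.5],
    [[0,0,0],[0,6,0],0.5],
    [[0,0,0],[0,0,0],0.5],
    [[0,0,0],[0,0,0],0.5],
    [[0,0,0],[0,0,0],0.5]
  ]
}}

```text
clock: 29.62
position: [637.6, 336.5, 99.2]
ee_rot: [0.992, -0.078, -0.102, -0.009]
contact_force: [-0.6, -0.5, -2.1]
gripper_width: 13.0
```

```bash
python3 -c "
from kin import *
goto(tray(11,40,30),-9,4)
look('19.png',((100,240,250,390),(290,180,430,320)))
D=cam('side')
print(nets.boxes_of('side','nut1_mid')[:8])"
```

```text
t 29.62 pos [637.6 336.5  99.2] rot [ 0.9917 -0.0776 -0.1025 -0.0088] F [-0.6 -0.5 -2.1] w 13.0
lip now [514.5 356.   79.8] tray xy [11.8 39.5] tcp goal [627.  338.7  82.6] joints [ 0.64  0.73  0.32 -0.15 -1.31  0.82]
turn [-0.08 15.81  0.05] shift before turn [-0.72 -0.04  1.84] shift after turn [-1.19 -0.04  1.58]
ik err 0.0 q [ 0.74  0.62 -0.01  0.07 -0.9   0.63]
[{'position': [0.2486, 0.6933], 'conf': 0.47}]
```

View pics/m19.png

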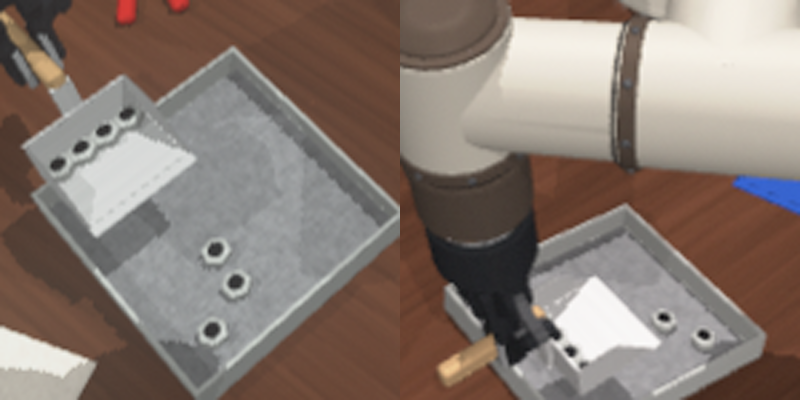

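```bash
python3 -c "
from kin import *
D=cam('side')
for p in [(215,250),(236,284),(212,331)]:
    d=atz(D,(100+p[0]*.375,240+p[1]*.375),13)[:2]-[497,319]; print(np.round([d@TX,d@TY]))"
```

```text
[-21.  21.]
[-53.  25.]
[-68.  58.]
```

Request:
{"method": "jog_arm", "body": {
  "rows": [
    [[-0.5,0,0.8],[0,7.9,0],0.5],
    [[-0.5,0,0.8],[0,7.9,0],0.5],
    [[0,0,1],[0,0,0],0.5],
    [[0,0,0],[0,0,0],0.5],
    [[0,0,0],[0,0,0],0.5],
    [[0,0,0],[0,0,0],0.5]
  ]
}}

```text
clock: 30.52
position: [627.5, 338.6, 75.3]
ee_rot: [0.996, -0.078, 0.036, 0.001]
contact_force: [-0.5, -0.0, -2.1]
gripper_width: 12.4
```

```bash
python3 -c "
from kin import *
goto(tray(11,40,3),-9,4)"
```

```text
t 30.52 pos [627.5 338.6  75.3] rot [ 0.9963 -0.0783  0.0355  0.0015] F [-0.5 -0.  -2.1] w 12.4
lip now [514.3 356.7  22.6] tray xy [11.5 40.2] tcp goal [627.  338.7  55.6] joints [ 0.74  0.63 -0.01  0.07 -0.88  0.63]
turn [-0.15 -0.07  0.01] shift before turn [-0.18  0.01  1.96] shift after turn [-0.18  0.    1.96]
ik err 0.0 q [ 0.74  0.65 -0.03  0.07 -0.85  0.62]
```

Request:
{"method": "jog_arm", "body": {
  "rows": [
    [[0,0,1],[0,0,0],0.5],
    [[0,0,0.7],[0,0,0],0.5],
    [[0,0,0.2],[0,0,0],0.5],
    [[0,0,0],[0,0,0],0.5],
    [[0,0,0],[0,0,0],0.5]
  ]
}}

```text
clock: 31.15
position: [627.8, 338.3, 56.6]
ee_rot: [0.996, -0.078, 0.036, 0.002]
contact_force: [2.7, -1.4, 3.9]
gripper_width: 12.8
```

Request:
{"method": "jog_arm", "body": {
  "rows": [
    [[0,0,0.1],[0,0,0],0.5],
    [[0,0,0],[0,0,0],0.5]
  ]
}}

```text
clock: 31.4
position: [628.2, 338.6, 55.7]
ee_rot: [0.996, -0.078, 0.036, 0.002]
contact_force: [3.4, -1.3, 4.9]
gripper_width: 12.8
```

Request:
{"method": "jog_arm", "body": {
  "rows": [
    [[-0.6,0,-0.08],[0,0,0],0.5],
    [[-1.1,0,-0.08],[0,0,0],0.5],
    [[-1.1,0,-0.08],[0,0,0],0.5],
    [[-1.1,0,-0.08],[0,0,0],0.5],
    [[-1.1,0,-0.08],[0,0,0],0.5],
    [[-1.1,0,-0.08],[0,0,0],0.5],
    [[-1.1,0,-0.08],[0,0,0],0.5],
    [[-1.1,0,-0.08],[0,0,0],0.5],
    [[0,0,0],[0,0,0],0.5]
  ]
}}

```text
clock: 32.52
position: [543.4, 351.2, 54.9]
ee_rot: [0.996, -0.078, 0.034, 0.002]
contact_force: [-0.6, 1.1, 2.8]
gripper_width: 13.0
```

```bash
python3 -c "
from kin import *
goto(tray(-98,40,3),-9,4)
look('20.png',((100,240,250,390),(290,220,430,360)))"
```

```text
t 32.52 pos [543.4 351.2  54.9] rot [ 0.9964 -0.0775  0.034   0.0025] F [-0.6  1.1  2.8] w 13.0
lip now [430.1 369.    2.5] tray xy [-73.7  39.2] tcp goal [519.4 355.7  55.6] joints [ 0.85  0.56 -0.21  0.08 -0.76  0.51]
turn [-0.03  0.09  0.1 ] shift before turn [-2.43 -0.07 -0.24] shift after turn [-2.43 -0.07 -0.24]
ik err 0.0 q [ 0.89  0.54 -0.26  0.09 -0.74  0.46]
```

View pics/m20.png

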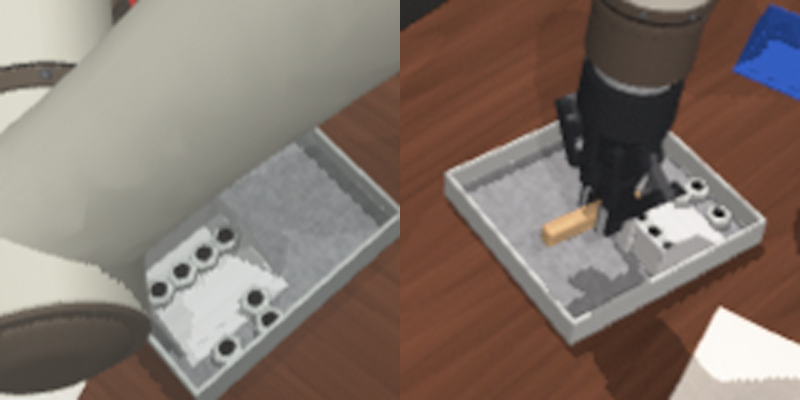

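Request:
{"method": "jog_arm", "body": {
  "rows": [
    [[-0.8,-0.05,-0.06],[0,0,0],0.5],
    [[-0.6,0,-0.04],[0,0,0],0.5],
    [[-0.5,0,-0.04],[0,0,0],0.5],
    [[-0.4,0,-0.03],[0,0,0],0.5],
    [[-0.1,0,0],[0,0,0],0.5],
    [[0,0,0],[0,0,0],0.5]
  ]
}}

```text
clock: 33.38
position: [521.2, 355.2, 55.1]
ee_rot: [0.996, -0.078, 0.035, 0.002]
contact_force: [1.2, -0.3, 1.3]
gripper_width: 13.2
```

```bash
python3 -c "
from kin import *
goto(tray(-98,40,3),-9,4)
look('21.png',((100,240,250,390),(290,220,430,360)))"
```

```text
t 33.38 pos [521.2 355.2  55.1] rot [ 0.9964 -0.0778  0.0346  0.0024] F [ 1.2 -0.3  1.3] w 13.2
lip now [407.9 373.    2.5] tray xy [-96.2  39.7] tcp goal [519.4 355.7  55.6] joints [ 0.88  0.54 -0.26  0.09 -0.74  0.47]
turn [-0.04  0.02  0.07] shift before turn [-0.18 -0.02 -0.06] shift after turn [-0.18 -0.02 -0.06]
ik err 0.0 q [ 0.89  0.54 -0.26  0.09 -0.74  0.46]
```

View pics/m21.png

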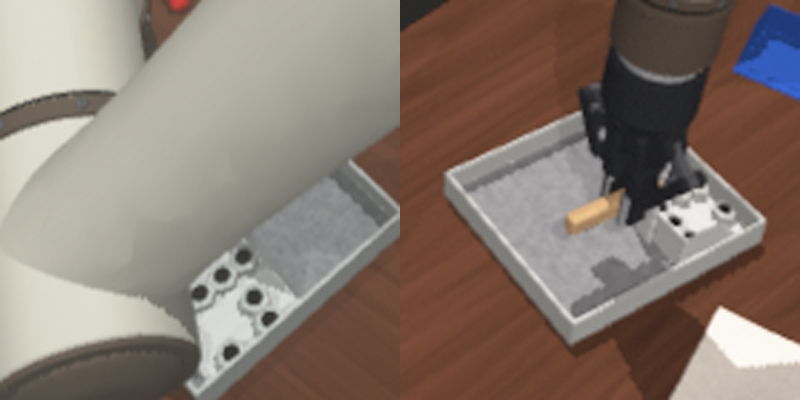

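Same tilt-back lift.

Request:
{"method": "jog_arm", "body": {
  "rows": [
    [[-0.15,0,0],[0,0,0],0.5],
    [[0.3,0,0.1],[0,-5,0],0.5],
    [[0.4,0,0.4],[0,-6,0],0.5],
    [[0.45,0,0.4],[0,-6,0],0.5],
    [[0.5,0,0.2],[0,-6,0],0.5],
    [[0.5,0,0],[0,-5,0],0.5],
    [[0.5,0,0],[0,0,0],0.5],
    [[-1,0,-2.3],[0,0,0],0.5],
    [[-1,0,-2.3],[0,0,0],0.5],
    [[0,0,0],[0,0,0],0.5]
  ]
}}

```text
clock: 34.72
position: [545.2, 352.7, 91.2]
ee_rot: [0.976, -0.075, -0.205, -0.018]
contact_force: [0.5, 0.3, -3.4]
gripper_width: 13.2
```

```bash
python3 -c "
from kin import *
goto(tray(-50,0,160),-9,-22)
look('22.png',((100,220,250,370),(290,180,430,320)))"
```

```text
t 34.73 pos [545.2 352.7  91.2] rot [ 0.9757 -0.0753 -0.2049 -0.018 ] F [ 0.5  0.3 -3.4] w 13.2
lip now [420.8 372.1  98. ] tray xy [-83.3  40.7] tcp goal [571.8 306.9 157.1] joints [ 0.67  0.71  0.26 -0.31 -1.42  0.84]
turn [-0.17  1.73  0.21] shift before turn [ 0.4   4.08 -7.38] shift after turn [ 0.63  4.1  -7.36]
ik err 0.0 q [ 0.61  0.65  0.31 -0.26 -1.52  0.85]
```

View pics/m22.png

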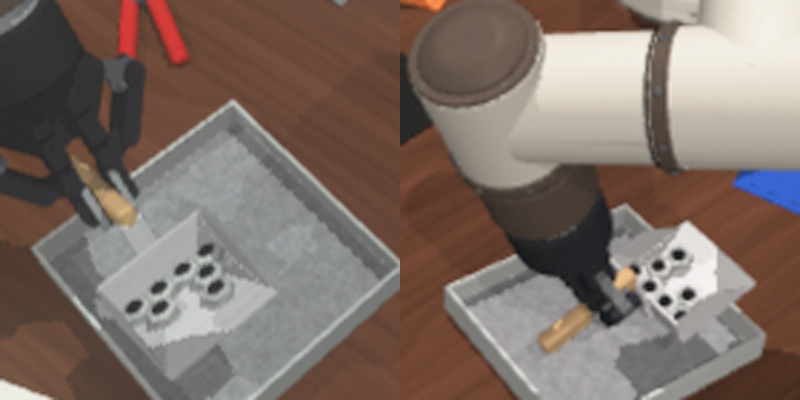

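```bash
python3 - <<'E'
from kin import *
b=cv2.imread('pics/side22.png');a=cv2.imread('pics/scene22.png')
cv2.imwrite('pics/m23.png',np.hstack([cv2.resize(b[80:180,270:390],(480,400),interpolation=cv2.INTER_CUBIC),cv2.resize(a[140:220,160:260],(500,400),interpolation=cv2.INTER_CUBIC)])[:,:980])
q=np.array(arm.read_state()['joints']);C=np.array([584,-313]);d=np.array([np.cos(np.radians(75)),np.sin(np.radians(75))])
# waypoint: turn at raised place, then move
P0=arm.read_state()['position']+[0,0,80]
for k in range(0,11):
    P,Rt=pose(P0,-9-9.6*k,-24); q,e=ik(P,Rt,q); print(k,round(e,2),q.round(2)) if k%2==0 else 0
T,_=pose(np.r_[C-d*15,175],-105,-24,True,LT); print('tcp goal',T)
for f in np.linspace(0,1,6):
    P,Rt=pose(P0+(T-P0)*f,-105,-24); q,e=ik(P,Rt,q); print(f,round(e,2),q.round(2),P.round())
for t in range(-24,81,8):
    q,e=ik(*pose(np.r_[C-d*15,127],-105,t,True,LT),q); print(t,round(e,2),q.round(2))
E
```

```text
0 0.0 [ 0.67  0.64  0.34 -0.3  -1.56  0.79]
2 0.0 [ 0.63  0.59  0.28 -0.38 -1.45  0.53]
4 0.0 [ 0.61  0.54  0.19 -0.43 -1.31  0.26]
6 0.0 [ 0.61  0.47  0.09 -0.45 -1.14 -0.02]
8 0.0 [ 0.64  0.41 -0.02 -0.44 -0.95 -0.35]
10 0.0 [ 0.7   0.36 -0.14 -0.35 -0.75 -0.75]
tcp goal [ 547.53287675 -449.09715676  167.65784898]
0.0 0.0 [ 0.7   0.36 -0.14 -0.35 -0.75 -0.75] [544. 352. 169.]
0.2 0.0 [ 0.43  0.29 -0.21 -0.43 -0.84 -0.43] [544. 192. 168.]
0.4 0.0 [ 0.11  0.29 -0.19 -0.47 -0.98 -0.13] [545.  31. 168.]
0.6000000000000001 0.0 [-0.19  0.37 -0.08 -0.46 -1.13  0.13] [ 546. -129.  168.]
0.8 0.0 [-0.44  0.5   0.13 -0.43 -1.3   0.32] [ 547. -289.  168.]
1.0 0.0 [-0.64  0.68  0.44 -0.39 -1.5   0.44] [ 548. -449.  168.]
-24 0.0 [-0.64  0.72  0.39 -0.39 -1.42  0.47]
-16 0.0 [-0.58  0.66  0.32 -0.27 -1.33  0.4 ]
-8 0.0 [-0.52  0.61  0.24 -0.14 -1.24  0.3 ]
0 0.0 [-0.45  0.56  0.15 -0.   -1.16  0.19]
8 0.0 [-0.38  0.52  0.05  0.16 -1.09  0.05]
16 0.0 [-0.31  0.49 -0.05  0.32 -1.05 -0.11]
24 0.0 [-0.25  0.47 -0.14  0.5  -1.03 -0.28]
32 0.0 [-0.2   0.46 -0.22  0.66 -1.04 -0.45]
40 0.0 [-0.15  0.46 -0.29  0.81 -1.08 -0.6 ]
48 0.0 [-0.1   0.47 -0.35  0.93 -1.15 -0.74]
56 0.0 [-0.06  0.5  -0.39  1.03 -1.24 -0.86]
64 0.0 [-0.01  0.54 -0.42  1.11 -1.34 -0.96]
72 0.0 [ 0.02  0.58 -0.45  1.17 -1.44 -1.05]
80 0.0 [ 0.05  0.64 -0.47  1.21 -1.55 -1.13]
```

View pics/m23.png

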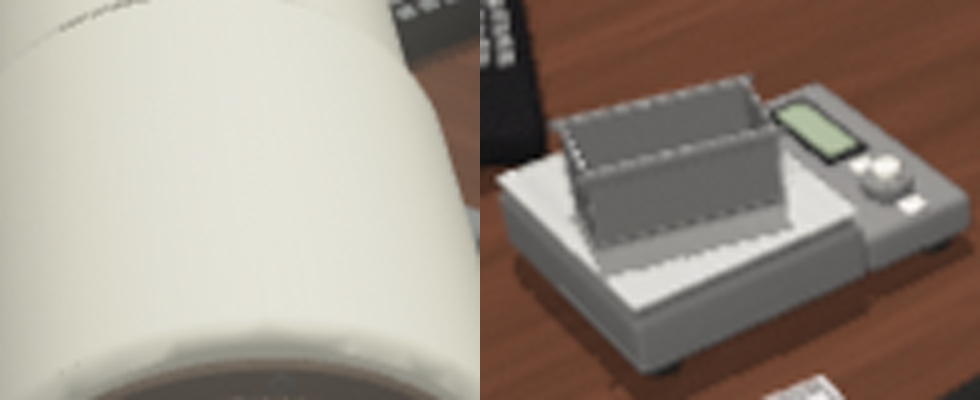

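```bash
python3 - <<'E'
from kin import *
c=cam('scene')
q=np.array([atz(c,(160+x/5,140+y/5),119.6)[:2] for x,y in [(85,123),(265,78),(302,132),(105,174)]])
print(q.round(1),q.mean(0),[(round(np.linalg.norm(q[i]-q[i-1])),round(np.degrees(np.arctan2(*(q[i]-q[i-1])[::-1])),1)) for i in range(4)])
E
```

```text
[[ 630.2 -351.8]
 [ 513.5 -323.9]
 [ 530.4 -253.7]
 [ 648.9 -292.1]] [ 580.73106432 -305.37043089] [(63, np.float64(-107.4)), (120, np.float64(166.5)), (72, np.float64(76.5)), (125, np.float64(-18.0))]
```

Request:
{"method": "jog_arm", "body": {
  "rows": [
    [[-1.2,0,-2.7],[0,0,0],0.5],
    [[-1.2,0,-2.7],[0,0,0],0.5],
    [[-1.2,0,-2.7],[0,0,0],0.5],
    [[-0.8,0,-1.8],[2,0,4.6],0.5],
    [[0,0,0],[4.1,0,9.1],0.5],
    [[0,0,0],[4.1,0,9.1],0.5],
    [[0,0,0],[4.1,0,9.1],0.5],
    [[0,0,0],[4.1,0,9.1],0.5],
    [[0,0,0],[4.1,0,9.1],0.5],
    [[0,0,0],[4.1,0,9.1],0.5]
  ]
}}

```text
clock: 36.08
position: [543.5, 350.6, 195.2]
ee_rot: [0.78, -0.59, -0.167, -0.125]
contact_force: [-0.1, -0.1, -2.9]
gripper_width: 12.6
```

Request:
{"method": "jog_arm", "body": {
  "rows": [
    [[0,0,0],[4.1,0,9.1],0.5],
    [[0,0,0],[4.1,0,9.1],0.5],
    [[0,0,0],[4.1,0,9.1],0.5],
    [[0,0,0],[0,0,0],0.5],
    [[0,0,0],[0,0,0],0.5]
  ]
}}

```text
clock: 36.7
position: [544.2, 351.4, 196.5]
ee_rot: [-0.605, 0.768, 0.128, 0.165]
contact_force: [0.6, -0.1, -2.8]
gripper_width: 13.5
```

```bash
python3 - <<'E'
from kin import *
C=np.array([584,-313]);d=np.array([np.cos(np.radians(75)),np.sin(np.radians(75))])
goto(np.r_[C-d*15,205],-105,-24)
E
```

```text
t 36.7 pos [544.2 351.4 196.5] rot [-0.605   0.7682  0.1282  0.1654] F [ 0.6 -0.1 -2.8] w 13.5
lip now [573.8 473.7 204.2] tray xy [ 51.9 165.1] tcp goal [ 547.5 -449.1  197.7] joints [ 0.7   0.33 -0.1  -0.34 -0.82 -0.74]
turn [0.41 0.16 1.35] shift before turn [ 70.89 -19.14 -31.86] shift after turn [ 70.51 -21.03 -31.52]
ik err 0.0 q [-0.64  0.66  0.48 -0.39 -1.55  0.42]
```

Request:
{"method": "jog_arm", "body": {
  "rows": [
    [[0,0,0],[0.4,0.2,1.3],0.5],
    [[3,-0.9,-1.3],[0,0,0],0.5],
    [[5,-1.5,-2.2],[0,0,0],0.5],
    [[5,-1.5,-2.2],[0,0,0],0.5],
    [[5,-1.5,-2.2],[0,0,0],0.5],
    [[5,-1.5,-2.2],[0,0,0],0.5],
    [[5,-1.5,-2.2],[0,0,0],0.5],
    [[5,-1.5,-2.2],[0,0,0],0.5],
    [[5,-1.5,-2.2],[0,0,0],0.5],
    [[5,-1.5,-2.2],[0,0,0],0.5]
  ]
}}

```text
clock: 37.95
position: [547.7, -138.1, 195.2]
ee_rot: [-0.595, 0.777, 0.125, 0.167]
contact_force: [1.3, 0.9, -3.1]
gripper_width: 12.7
```

Request:
{"method": "jog_arm", "body": {
  "rows": [
    [[5,-1.5,-2.2],[0,0,0],0.5],
    [[5,-1.5,-2.2],[0,0,0],0.5],
    [[5,-1.5,-2.2],[0,0,0],0.5],
    [[5,-1.5,-2.2],[0,0,0],0.5],
    [[4,-1,-1.6],[0,0,0],0.5],
    [[2,-0.5,-0.8],[0,0,0],0.5],
    [[0,0,0],[0,0,0],0.5],
    [[0,0,0],[0,0,0],0.5],
    [[0,0,0],[0,0,0],0.5]
  ]
}}

```text
clock: 39.08
position: [546.0, -427.6, 191.7]
ee_rot: [-0.595, 0.776, 0.126, 0.166]
contact_force: [-0.4, -0.4, -3.0]
gripper_width: 12.6
```

```bash
python3 - <<'E'
from kin import *
C=np.array([582,-311]);d=np.array([np.cos(np.radians(75)),np.sin(np.radians(75))])
goto(np.r_[C-d*15,145],-105,-20)
look('24.png',((240,40,400,200),(120,80,260,220)))
E
```

```text
t 39.08 pos [ 546.  -427.6  191.7] rot [-0.5952  0.776   0.1259  0.1662] F [-0.4 -0.4 -3. ] w 12.6
lip now [ 578.7 -306.   199.2] tray xy [ 178.7 -604.3] tcp goal [ 545.5 -447.3  146.5] joints [-0.62  0.64  0.42 -0.39 -1.51  0.41]
turn [-0.15  4.07  0.  ] shift before turn [ 3.59 -0.45  3.35] shift after turn [ 3.35 -0.46  3.6 ]
ik err 0.0 q [-0.61  0.67  0.37 -0.33 -1.4   0.43]
```

View pics/m24.png

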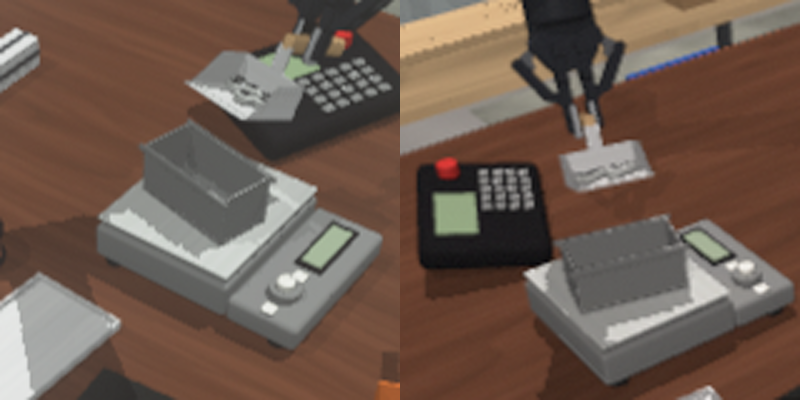

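```bash
python3 - <<'E'
from kin import *
b=cv2.imread('pics/side24.png');a=cv2.imread('pics/scene24.png')
cv2.imwrite('pics/m25.png',np.hstack([cv2.resize(b[85:145,290:355],(433,400),interpolation=cv2.INTER_CUBIC),cv2.resize(a[150:195,170:225],(489,400),interpolation=cv2.INTER_CUBIC)])[:,:920])
D=cam('side'); print(atz(D,(300,82),0),atz(D,(345,100),0))
E
```

```text
[ 785.00962672 -507.62641125    0.        ] [ 617.9071813  -510.21844764    0.        ]
```

View pics/m25.png

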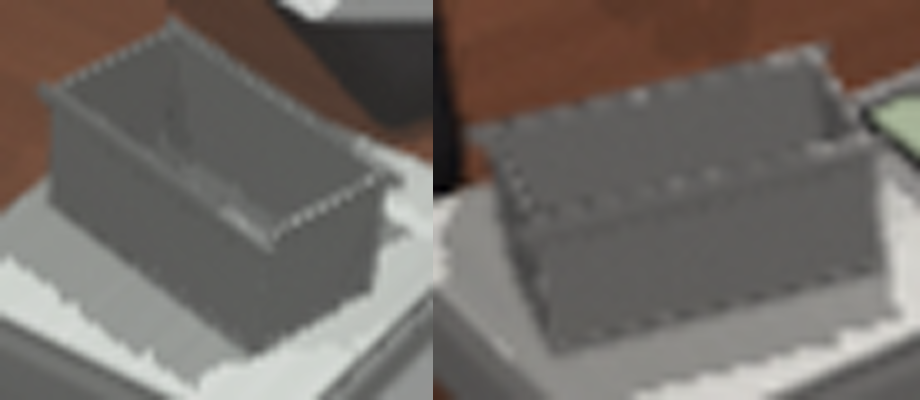

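```bash
python3 - <<'E'
from kin import *
D=cam('side');S=cam('scene')
k=60/400
f=lambda p:(290+p[0]*65/433,85+p[1]*.15)
g=lambda p:(170+(p[0]-433)*55/489,150+p[1]*45/400)
for c,F,pts in ((D,f,[(45,93),(175,22),(385,180),(270,243)]),(S,g,[(480,133),(818,50),(870,145),(530,230)])):
    q=np.array([atz(c,F(p),119.6)[:2] for p in pts]); print(q.round(1).tolist(),q.mean(0).round(1),[(round(np.linalg.norm(q[i]-q[i-1])),round(np.degrees(np.arctan2(*(q[i]-q[i-1])[::-1])),1)) for i in range(4)])
E
```

```text
[[648.3, -288.4], [633.0, -359.0], [510.7, -319.9], [526.1, -261.4]] [ 579.5 -307.2] [(125, np.float64(-12.5)), (72, np.float64(-102.2)), (128, np.float64(162.3)), (60, np.float64(75.2))]
[[635.4, -353.4], [512.8, -323.1], [533.1, -256.6], [652.0, -287.1]] [ 583.3 -305.1] [(68, np.float64(-104.0)), (126, np.float64(166.1)), (70, np.float64(73.0)), (123, np.float64(-14.4))]
```

```bash
python3 - <<'E'
from kin import *
C=np.array([581,-308]);d=np.array([np.cos(np.radians(75)),np.sin(np.radians(75))])
goto(np.r_[C-d*12,134],-105,-20)
E
```

```text
t 39.17 pos [ 546.  -427.6  191.8] rot [-0.5953  0.776   0.1259  0.1662] F [ 0.6 -0.8 -2.9] w 12.9
lip now [ 578.7 -306.   199.3] tray xy [ 178.7 -604.3] tcp goal [ 545.3 -441.4  135.5] joints [-0.62  0.64  0.42 -0.39 -1.51  0.41]
turn [-0.15  4.07  0.01] shift before turn [ 3.53 -0.27  4.6 ] shift after turn [ 3.2  -0.29  4.84]
ik err 0.0 q [-0.6   0.67  0.34 -0.34 -1.37  0.43]
```

Request:
{"method": "jog_arm", "body": {
  "rows": [
    [[1.3,-0.1,1.3],[0,0,0],0.5],
    [[1.3,-0.1,1.4],[0,0,0],0.5],
    [[0,0,0],[0,4,0],0.5],
    [[-0.6,0,-1.2],[0,6,0],0.5],
    [[-0.5,0,-1.2],[0,6,0],0.5],
    [[0,0,0],[0,0,0],0.5],
    [[0,0,0],[0,0,0],0.5],
    [[0,0,0],[0,0,0],0.5]
  ]
}}

```text
clock: 40.17
position: [544.4, -438.5, 180.6]
ee_rot: [-0.606, 0.792, 0.043, 0.056]
contact_force: [-0.9, 0.1, -2.4]
gripper_width: 12.6
```

```bash
python3 - <<'E'
from kin import *
C=np.array([581,-308]);d=np.array([np.cos(np.radians(75)),np.sin(np.radians(75))])
goto(np.r_[C-d*12,128],-105,0)
look('26.png',((270,50,370,150),(150,100,250,200)))
E
```

```text
t 40.17 pos [ 544.4 -438.5  180.6] rot [-0.6058  0.7924  0.0434  0.0564] F [-0.9  0.1 -2.4] w 12.6
lip now [ 576.7 -319.7  153.3] tray xy [ 178.9 -618.1] tcp goal [ 547.4 -433.6  172.5] joints [-0.51  0.58  0.25 -0.14 -1.28  0.29]
turn [ 0.01  8.17 -0.2 ] shift before turn [-0.43 -0.16  0.88] shift after turn [-0.55 -0.16  0.81]
ik err 0.0 q [-0.44  0.55  0.13  0.   -1.15  0.18]
```

View pics/m26.png

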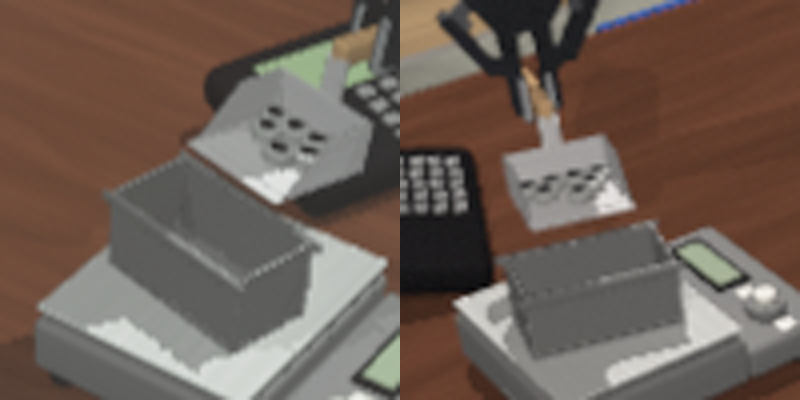

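Request:
{"method": "jog_arm", "body": {
  "rows": [
    [[-0.2,-0.1,0.4],[0,4,0],0.5],
    [[-0.2,-0.05,0.4],[0,4,0],0.5],
    [[0,0,0],[0,0,0],0.5],
    [[0,0,0],[0,0,0],0.5]
  ]
}}

```text
clock: 40.78
position: [547.8, -434.1, 174.8]
ee_rot: [-0.608, 0.794, -0.0, 0.002]
contact_force: [0.4, -0.7, -2.3]
gripper_width: 13.1
```

```bash
python3 - <<'E'
from kin import *
C=np.array([581,-308]);d=np.array([np.cos(np.radians(75)),np.sin(np.radians(75))])
goto(np.r_[C-d*12,127],-105,0)
look('27.png',((270,50,370,150),(150,100,250,200)))
E
```

```text
t 40.77 pos [ 547.8 -434.1  174.8] rot [-0.6077  0.7942 -0.      0.0016] F [ 0.4 -0.7 -2.3] w 13.1
lip now [ 578.7 -320.1  130.5] tray xy [ 181.  -618.2] tcp goal [ 547.4 -433.6  171.5] joints [-0.44  0.55  0.13 -0.   -1.15  0.18]
turn [-0.11  0.14 -0.15] shift before turn [-0.04  0.06  0.33] shift after turn [-0.04  0.05  0.33]
ik err 0.0 q [-0.44  0.55  0.13 -0.   -1.15  0.18]
```

View pics/m27.png

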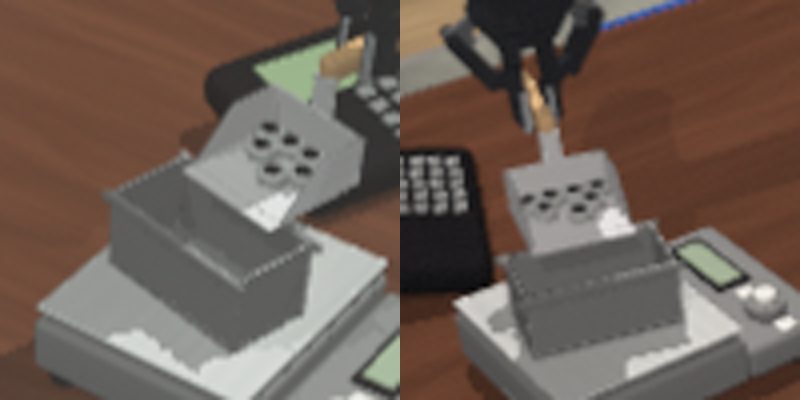

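Request:
{"method": "jog_arm", "body": {
  "rows": [
    [[-0.34,0.05,-0.5],[0,4,0],0.5],
    [[-0.34,0,-0.81],[0,4,0],0.5],
    [[-0.34,0,-0.81],[0,4,0],0.5],
    [[-0.34,0,-0.81],[0,4,0],0.5],
    [[0,0,0],[0,0,0],0.5],
    [[0,0,0],[0,0,0],0.5]
  ]
}}

```text
clock: 41.62
position: [551.5, -417.7, 202.3]
ee_rot: [-0.602, 0.787, -0.084, -0.109]
contact_force: [-0.1, 0.2, -3.0]
gripper_width: 12.9
```

```bash
python3 - <<'E'
from kin import *
C=np.array([581,-308]);d=np.array([np.cos(np.radians(75)),np.sin(np.radians(75))])
goto(np.r_[C-d*12,127],-105,24)
look('28.png',((270,50,370,150),(150,100,250,200)))
E
```

```text
t 41.62 pos [ 551.5 -417.7  202.3] rot [-0.6016  0.7868 -0.0845 -0.1088] F [-0.1  0.2 -3. ] w 12.9
lip now [ 578.2 -319.9  127.2] tray xy [ 180.4 -618.1] tcp goal [ 554.7 -406.2  215.6] joints [-0.31  0.48 -0.06  0.32 -1.04 -0.13]
turn [-0.04  8.16 -0.21] shift before turn [-0.78 -0.01 -1.61] shift after turn [-0.54 -0.01 -1.71]
ik err 0.0 q [-0.24  0.46 -0.15  0.5  -1.03 -0.29]
```

View pics/m28.png

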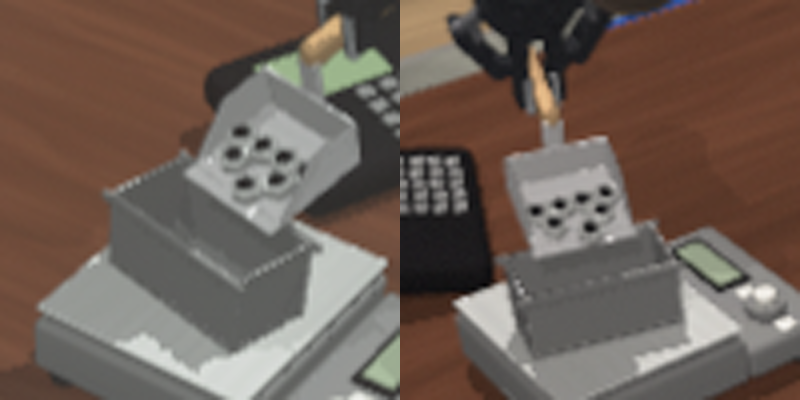

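Nuts have begun sliding. Continue gradually.

Request:
{"method": "jog_arm", "body": {
  "rows": [
    [[-0.35,0,-0.81],[0,4,0],0.5],
    [[-0.35,0,-0.81],[0,4,0],0.5],
    [[0,0,0],[0,0,0],0.5],
    [[-0.35,0,-0.81],[0,4,0],0.5],
    [[0,0,0],[0,0,0],0.5],
    [[-0.35,0,-0.81],[0,4,0],0.5],
    [[0,0,0],[0,0,0],0.5],
    [[-0.35,0,-0.81],[0,4,0],0.5],
    [[0,0,0],[0,0,0],0.5]
  ]
}}

```text
clock: 42.85
position: [559.9, -386.1, 231.6]
ee_rot: [-0.578, 0.756, -0.187, -0.244]
contact_force: [-0.7, -0.5, -2.7]
gripper_width: 12.7
```

```bash
python3 - <<'E'
from kin import *
C=np.array([581,-308]);d=np.array([np.cos(np.radians(75)),np.sin(np.radians(75))])
goto(np.r_[C-d*12,128],-105,56)
look('29.png',((270,50,370,150),(150,100,250,200)))
E
```

```text
t 42.85 pos [ 559.9 -386.1  231.6] rot [-0.5784  0.7556 -0.1871 -0.2438] F [-0.7 -0.5 -2.7] w 12.7
lip now [ 578.1 -318.9  126.5] tray xy [ 180.2 -617.1] tcp goal [ 570.4 -347.7  250.7] joints [-0.16  0.45 -0.27  0.73 -1.06 -0.54]
turn [ 0.06 20.21 -0.11] shift before turn [-2.11 -0.01 -3.88] shift after turn [-0.64 -0.02 -4.37]
ik err 0.0 q [-0.04  0.49 -0.4   1.02 -1.25 -0.86]
```

View pics/m29.png

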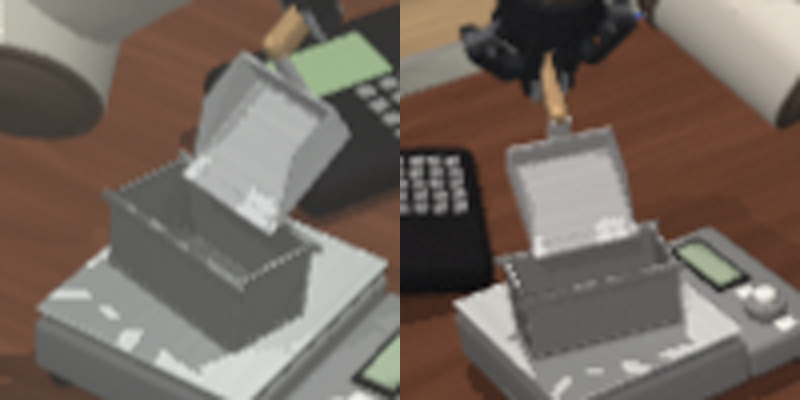

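Request:
{"method": "jog_arm", "body": {
  "rows": [
    [[1.2,0,-1.6],[0,0,0],0.5],
    [[2.4,0,-3.2],[0,0,0],0.5],
    [[2.4,0,-3.2],[0,0,0],0.5],
    [[0,0,0],[0,-9,0],0.5],
    [[0,0,0],[0,-9,0],0.5],
    [[0,0,0],[0,-9,0],0.5],
    [[0,0,0],[0,-9,0],0.5],
    [[0,0,0],[0,0,0],0.5],
    [[0,0,0],[0,0,0],0.5]
  ]
}}

```text
clock: 44.08
position: [559.2, -387.8, 332.7]
ee_rot: [-0.608, 0.794, -0.001, 0.001]
contact_force: [-0.6, 0.6, -1.7]
gripper_width: 12.9
```

```bash
python3 - <<'E'
from kin import *
s=arm.read_state()
h=np.radians(15.2);P=np.array([376+118*np.cos(h),-62+118*np.sin(h),0])
print(P)
goto(np.r_[376,-62,200],15.2,0)
look('30.png',((270,60,390,180),(150,120,250,220)))
pic('wrist','w30.png')
q=np.array(s['joints'])
for k in range(0,9):
    Pp,Rt=pose(s['position'],-105+15*k,0); q,e=ik(Pp,Rt,q); print(k,round(e,2),q.round(2))
E
```

```text
[489.87194635 -31.06167692   0.        ]
t 44.08 pos [ 559.2 -387.8  332.7] rot [-6.081e-01  7.939e-01 -7.000e-04  9.000e-04] F [-0.6  0.6 -1.7] w 12.9
lip now [ 590.  -273.9  288.3] tray xy [ 184.9 -570.8] tcp goal [489.9 -31.1 244.5] joints [-0.37  0.44  0.34 -0.   -1.47  0.11]
turn [-1.000e-01 -1.200e-01 -1.203e+02] shift before turn [-32.63  16.     8.8 ] shift after turn [  2.67 -36.24   8.82]
ik err 0.0 q [ 0.27  0.14 -0.29  0.   -1.14  1.57]
0 0.0 [-0.37  0.44  0.35 -0.   -1.47  0.11]
1 0.0 [-0.37  0.44  0.35  0.   -1.47  0.37]
2 0.0 [-0.37  0.44  0.35  0.   -1.47  0.63]
3 0.0 [-0.37  0.44  0.35 -0.   -1.47  0.89]
4 0.0 [-0.37  0.44  0.35  0.   -1.47  1.15]
5 0.0 [-0.37  0.44  0.35 -0.   -1.47  1.42]
6 0.0 [-0.37  0.44  0.35  0.   -1.47  1.68]
7 0.0 [-0.37  0.44  0.35  0.   -1.47  1.94]
8 0.0 [-0.37  0.44  0.35 -0.   -1.47  2.2 ]
```

View pics/m30.png

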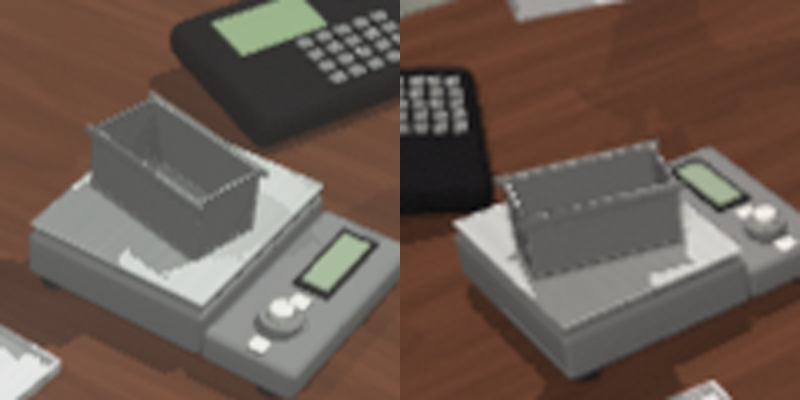

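View pics/w30.png

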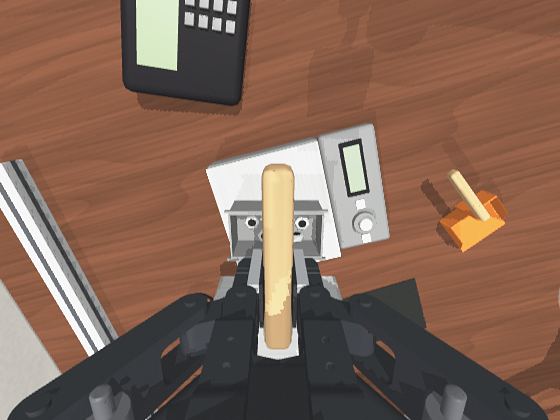

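Request:
{"method": "jog_arm", "body": {
  "rows": [
    [[0,0,0],[0,0,-10],0.5],
    [[0,0,0],[0,0,-10],0.5],
    [[0,0,0],[0,0,-10],0.5],
    [[0,0,0],[0,0,-10],0.5],
    [[0,0,0],[0,0,-10],0.5],
    [[0,0,0],[0,0,-10],0.5],
    [[0,0,0],[0,0,-10],0.5],
    [[0,0,0],[0,0,-10],0.5],
    [[0,0,0],[0,0,-10],0.5],
    [[0,0,0],[0,0,-10],0.5]
  ]
}}

```text
clock: 45.48
position: [559.8, -386.5, 332.0]
ee_rot: [0.999, -0.041, 0.001, -0.0]
contact_force: [-0.2, 0.1, -2.1]
gripper_width: 13.3
```

Request:
{"method": "jog_arm", "body": {
  "rows": [
    [[0,0,0],[0,0,-10],0.5],
    [[0,0,0],[0,0,-10],0.5],
    [[0.4,-5.2,1.2],[0,0,0],0.5],
    [[0.4,-5.2,1.2],[0,0,0],0.5],
    [[0.4,-5.2,1.2],[0,0,0],0.5],
    [[0.4,-5.2,1.2],[0,0,0],0.5],
    [[0.4,-5.2,1.2],[0,0,0],0.5],
    [[0.4,-5.2,1.2],[0,0,0],0.5],
    [[0.2,-5,1.2],[0,0,0],0.5],
    [[0,0,0],[0,0,0],0.5]
  ]
}}

```text
clock: 46.72
position: [490.3, -27.8, 247.8]
ee_rot: [0.991, 0.133, 0.0, -0.0]
contact_force: [0.3, -0.8, -1.5]
gripper_width: 12.8
```

Request:
{"method": "jog_arm", "body": {
  "rows": [
    [[0,0,5],[0,0,0],0.5],
    [[0,0,5],[0,0,0],0.5],
    [[0,0,3],[0,0,0],0.5],
    [[0,0,0],[0,0,0],0.5],
    [[0,0,0],[0,0,0],0.5],
    [[0,0,0],[0,0,0],0.5]
  ]
}}

```text
clock: 47.48
position: [493.3, -30.7, 120.1]
ee_rot: [0.992, 0.13, 0.003, -0.0]
contact_force: [-0.1, 0.3, -2.5]
gripper_width: 12.8
```

```bash
python3 - <<'E'
from kin import *
goto(np.r_[376,-62,3],15.2,0)
look('31.png',((220,140,380,300),(210,130,350,270)))
E
```

```text
t 47.48 pos [493.3 -30.7 120.1] rot [ 9.915e-01  1.297e-01  3.000e-03 -4.000e-04] F [-0.1  0.3 -2.5] w 12.8
lip now [379.5 -61.   74.9] tray xy [ -56.4 -393.4] tcp goal [489.9 -31.1  47.5] joints [ 0.27  0.28 -0.47 -0.   -0.82  1.56]
turn [-0.   -0.34 -0.29] shift before turn [-0.38 -0.05  7.25] shift after turn [-0.34 -0.05  7.26]
ik err 0.0 q [ 0.27  0.39 -0.55 -0.   -0.64  1.57]
```

View pics/m31.png

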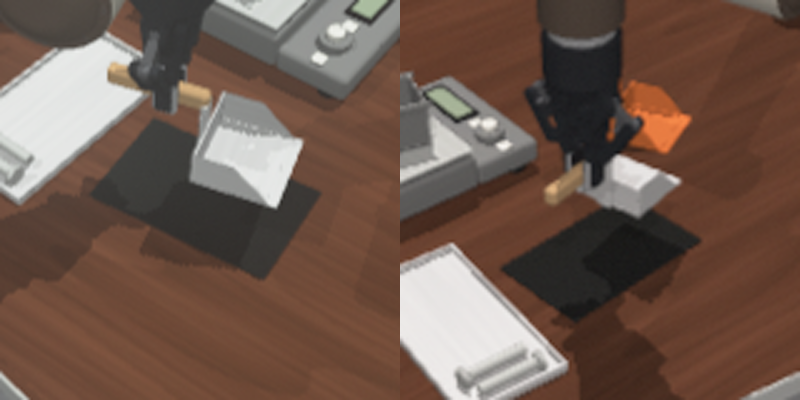

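Request:
{"method": "jog_arm", "body": {
  "rows": [
    [[0.3,-1,2.5],[0,-0.3,0],0.5],
    [[0,0,2.5],[0,0,0],0.5],
    [[0,0,1.6],[0,0,0],0.5],
    [[0,0,0],[0,0,0],0.5],
    [[0,0,0],[0,0,0],0.5],
    [[0,0,0],[0,0,0],0.5]
  ]
}}

```text
clock: 48.32
position: [493.0, -20.3, 53.3]
ee_rot: [0.992, 0.13, -0.0, -0.0]
contact_force: [-0.3, 1.0, -1.6]
gripper_width: 12.9
```

Request:
{"method": "jog_arm", "body": {
  "rows": [
    [[0,0,0.2],[0,0,0],0.5],
    [[0,0,0.1],[0,0,0],0.5],
    [[0,0,0],[0,0,0],0.5]
  ]
}}

```text
clock: 48.7
position: [492.6, -20.4, 49.6]
ee_rot: [0.992, 0.13, -0.001, 0.0]
contact_force: [0.1, 0.6, 0.1]
gripper_width: 12.7
```

Request:
{"method": "jog_arm", "body": {
  "rows": [
    [[0,0,0.1],[0,0,0],0.5],
    [[0,0,0.1],[0,0,0],0.5],
    [[0,0,0],[0,0,0],0.5]
  ]
}}

```text
clock: 49.08
position: [493.2, -20.2, 48.5]
ee_rot: [0.992, 0.13, -0.001, 0.0]
contact_force: [-0.5, 1.1, 9.1]
gripper_width: 13.1
```

Request:
{"method": "jog_arm", "body": {
  "rows": [
    [[0,0,-0.1],[0,0,0],0.5],
    [[0,0,0],[0,0,0],2.5],
    [[0,0,0],[0,0,0],5],
    [[0,0,0],[0,0,0],6],
    [[0,0,0],[0,0,0],6],
    [[0,0,-3],[0,0,0],6],
    [[0,0,-5],[0,0,0],8.5],
    [[0,0,-5],[0,0,0],8.5],
    [[0,0,-5],[0,0,0],8.5]
  ]
}}

```text
clock: 50.2
position: [492.4, -20.5, 229.9]
ee_rot: [0.992, 0.13, -0.002, -0.0]
contact_force: [1.3, 0.4, 0.4]
gripper_width: 85.2
```

```bash
python3 - <<'E'
from kin import *
to([580,-309,240],-15)
look('32.png',((220,140,380,300),(210,130,350,270)))
E
```

```text
t 50.2 pos [492.4 -20.5 229.9] rot [ 0.9916  0.1295 -0.0016 -0.    ] F [1.3 0.4 0.4] w 85.2
joints [ 2.880e-01  1.620e-01 -3.070e-01 -1.000e-03 -1.105e+00  1.543e+00] heading 14.88 zdir [-0.003 -0.    -1.   ]
shift cm [ 1.05 30.14 -1.03]
rotvec deg [2.000e-02 1.800e-01 2.988e+01]
shift cm after turn [15.93 25.6  -1.01]
```

View pics/m32.png

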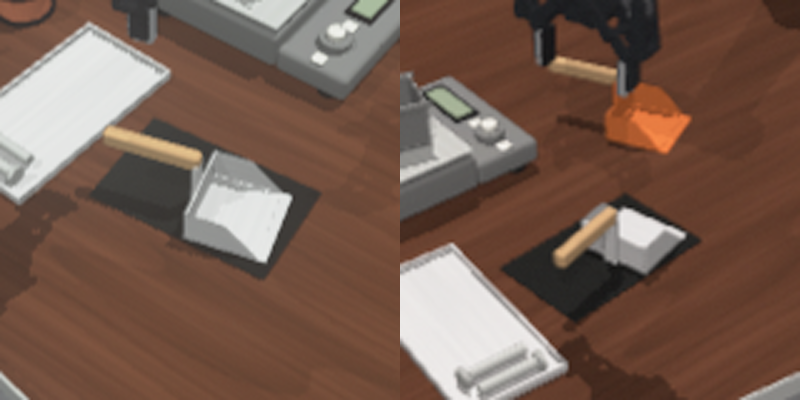

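Request:
{"method": "jog_arm", "body": {
  "rows": [
    [[0,0,0],[0,0,10],8.5],
    [[0,0,0],[0,0,10],8.5],
    [[0,0,0],[0,0,10],8.5],
    [[3,5.1,-0.2],[0,0,0],8.5],
    [[3,5.1,-0.2],[0,0,0],8.5],
    [[3,5.1,-0.2],[0,0,0],8.5],
    [[3,5.1,-0.2],[0,0,0],8.5],
    [[3.5,5.1,-0.2],[0,0,0],8.5],
    [[0,0,0],[0,0,0],8.5],
    [[0,0,0],[0,0,0],8.5]
  ]
}}

```text
clock: 51.55
position: [575.4, -306.9, 236.7]
ee_rot: [0.991, -0.132, -0.003, 0.0]
contact_force: [-0.1, 0.1, 0.1]
gripper_width: 84.8
```

```bash
python3 - <<'E'
from kin import *
to([580,-309,240],-15)
pic('wrist','w33.png')
E
```

```text
t 51.55 pos [ 575.4 -306.9  236.7] rot [ 0.9913 -0.1319 -0.0027  0.    ] F [-0.1  0.1  0.1] w 84.8
joints [-2.420e-01  4.300e-01  9.300e-02  1.000e-03 -1.239e+00  1.548e+00] heading -15.16 zdir [-0.005  0.001 -1.   ]
shift cm [ 0.5   0.08 -0.33]
rotvec deg [ 0.04  0.3  -0.16]
shift cm after turn [ 0.5   0.08 -0.33]
```

View pics/w33.png

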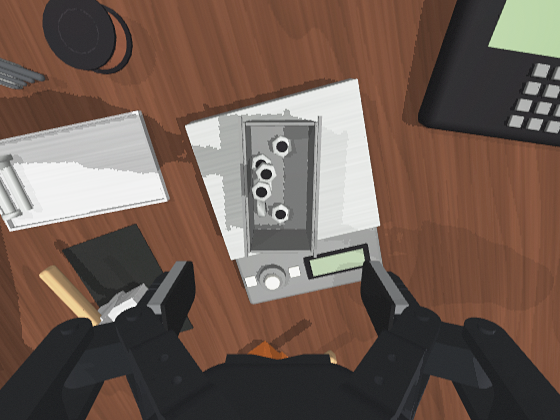

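```bash
python3 - <<'E'
from kin import *
a=cv2.imread('pics/w33.png'); cv2.imwrite('pics/w33c.png',cv2.resize(a[105:265,225:340],None,fx=5,fy=3.75*1.0,interpolation=cv2.INTER_CUBIC))
c=cam('wrist')
q=np.array([atz(c,p,119)[:2] for p in [(241,116),(320,116),(317,254),(245,256)]]);print(q.round(),q.mean(0))
print([(round(np.linalg.norm(q[i]-q[i-1])),round(np.degrees(np.arctan2(*(q[i]-q[i-1])[::-1])),1)) for i in range(4)])
E
```

```text
[[ 656. -295.]
 [ 639. -360.]
 [ 511. -329.]
 [ 528. -259.]] [ 583.49578866 -310.49609883]
[(134, np.float64(-15.7)), (68, np.float64(-105.1)), (132, np.float64(166.2)), (72, np.float64(76.6))]
```

View pics/w33c.png

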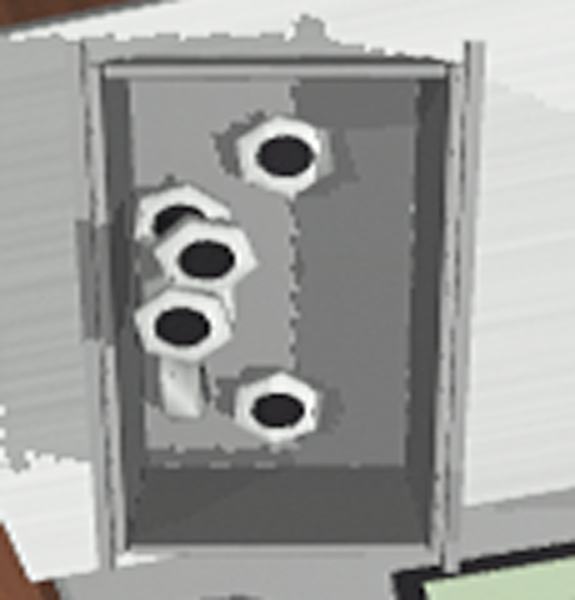

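```bash
python3 - <<'E'
from kin import *
look('34.png',((100,240,270,410),(290,240,430,380)))
E
```

```text
(no output)
```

View pics/m34.png

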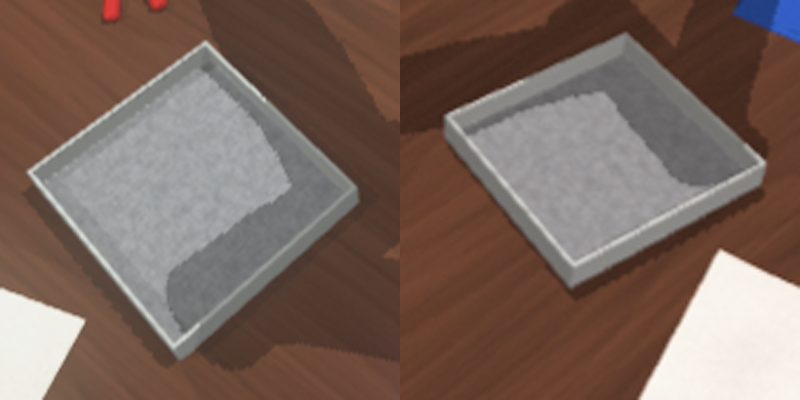

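View pics/side34.png

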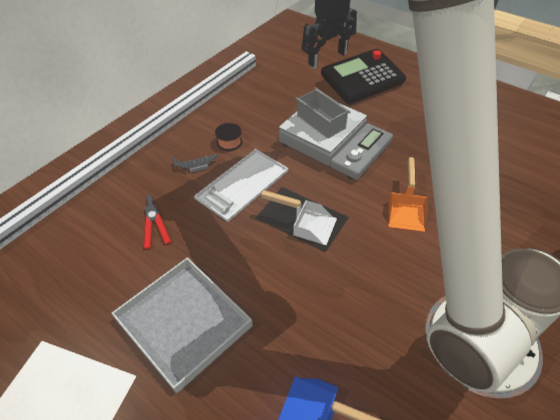

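View pics/scene34.png

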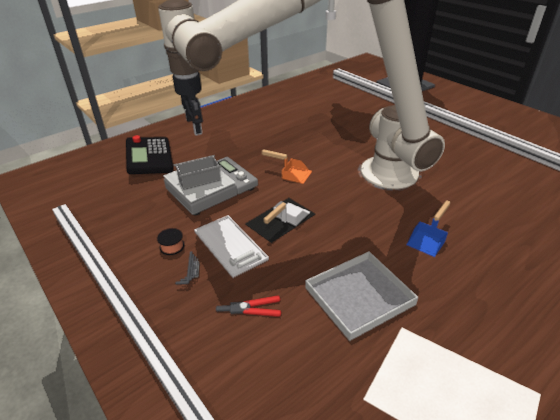

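Request:
{"method": "jog_arm", "body": {
  "rows": [
    [[0.5,0.1,4],[0,0.3,0],8.5],
    [[0,0,4],[0,0,0],8.5],
    [[0,0,4],[0,0,0],8.5],
    [[0,0,2],[0,0,0],8.5],
    [[0,0,0],[0,0,0],8.5],
    [[0,0,0],[0,0,0],8.5],
    [[0,0,0],[0,0,0],8.5]
  ]
}}

```text
clock: 52.58
position: [581.6, -309.4, 100.0]
ee_rot: [0.991, -0.131, 0.003, 0.001]
contact_force: [0.1, 0.3, -0.0]
gripper_width: 85.2
```

```bash
python3 - <<'E'
from kin import *
to([583,-310,83],-15)
look('35.png',((270,70,390,190),(150,120,250,220)))
E
```

```text
t 52.58 pos [ 581.6 -309.4  100. ] rot [ 0.9914 -0.1312  0.0027  0.001 ] F [ 0.1  0.3 -0. ] w 85.2
joints [-0.243  0.548 -0.074  0.002 -0.944  1.55 ] heading -15.08 zdir [ 0.005 -0.003 -1.   ]
shift cm [0.15 0.02 1.7 ]
rotvec deg [ 0.08 -0.32 -0.08]
shift cm after turn [0.16 0.02 1.7 ]
```

View pics/m35.png

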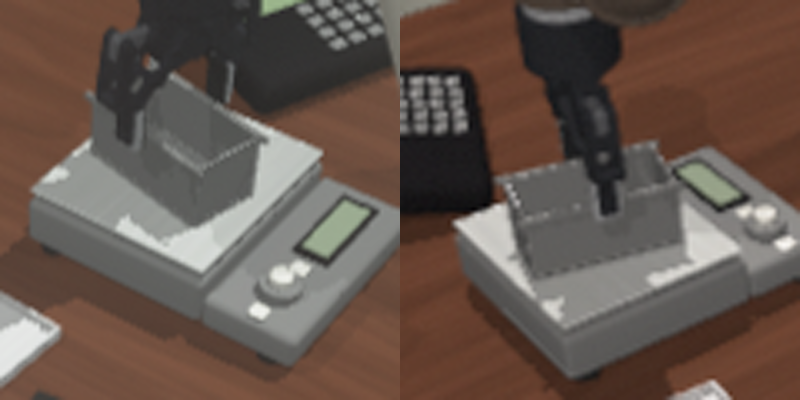

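Request:
{"method": "jog_arm", "body": {
  "rows": [
    [[0,0,1],[0,-0.3,0],8.5],
    [[0,0,0.6],[0,0,0],8.5],
    [[0,0,0],[0,0,0],8.5],
    [[0,0,0],[0,0,0],7.5],
    [[0,0,0],[0,0,0],6.8],
    [[0,0,0],[0,0,0],6],
    [[0,0,0],[0,0,0],6],
    [[0,0,0],[0,0,0],6]
  ]
}}

```text
clock: 53.68
position: [580.7, -309.8, 82.6]
ee_rot: [0.991, -0.131, -0.001, 0.001]
contact_force: [-0.2, -2.2, 1.5]
gripper_width: 65.3
```

Request:
{"method": "jog_arm", "body": {
  "rows": [
    [[0,0,-0.5],[0,0,0],6],
    [[0,0,-2],[0,0,0],6],
    [[0,0,-4],[0,0,0],6],
    [[0,0,-5],[0,0,0],6],
    [[0,0,0],[0,0,0],6],
    [[0,0,0],[0,0,0],6]
  ]
}}

```text
clock: 54.42
position: [580.2, -308.4, 195.7]
ee_rot: [0.991, -0.132, -0.003, -0.001]
contact_force: [-0.1, 0.4, -3.6]
gripper_width: 65.2
```

```bash
python3 - <<'E'
from kin import *
to([643.4,-72,200],-94)
pic('wrist','w36.png')
look('36.png',((270,50,390,170),(130,80,250,200)))
E
```

```text
t 54.42 pos [ 580.2 -308.4  195.7] rot [ 9.913e-01 -1.317e-01 -2.600e-03 -6.000e-04] F [-0.1  0.4 -3.6] w 65.2
joints [-2.430e-01  4.660e-01  4.600e-02 -1.000e-03 -1.157e+00  1.550e+00] heading -15.14 zdir [-0.005  0.002 -1.   ]
shift cm [ -0.07 -24.47  -0.41]
rotvec deg [ 0.19  0.27 78.86]
shift cm after turn [-24.03  -4.66  -0.43]
```

View pics/w36.png

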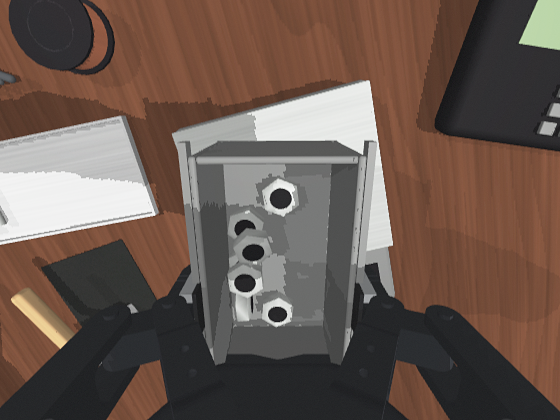

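View pics/m36.png

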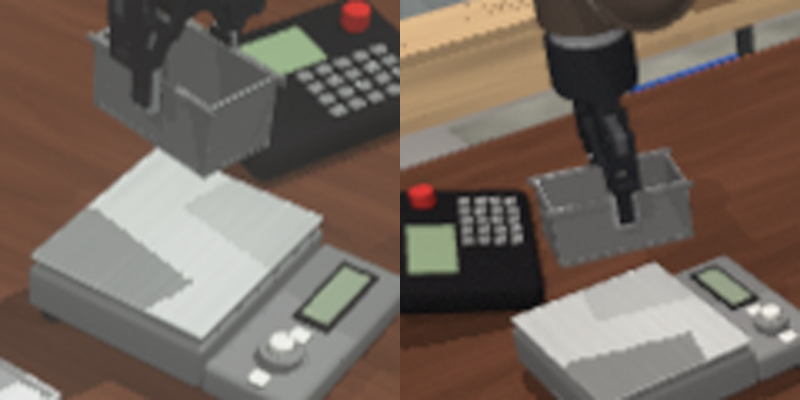

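```bash
python3 - <<'E'
import cv2
a=cv2.imread('pics/w36.png'); cv2.imwrite('pics/w36c.png',cv2.resize(a[170:340,200:350],None,fx=4,fy=3.5,interpolation=cv2.INTER_CUBIC))
E
```

```text
(no output)
```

View pics/w36c.png

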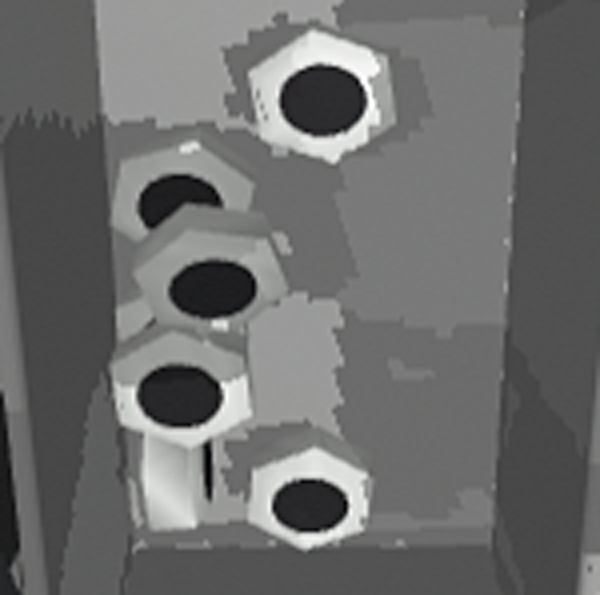

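Request:
{"method": "jog_arm", "body": {
  "rows": [
    [[0,0,0],[0,0.2,5],6],
    [[0,0,0],[0,0,9],6],
    [[0,0,0],[0,0,10],6],
    [[0,0,0],[0,0,10],6],
    [[0,0,0],[0,0,10],6],
    [[0,0,0],[0,0,10],6],
    [[0,0,0],[0,0,10],6],
    [[0,0,0],[0,0,10],6],
    [[0,0,0],[0,0,5],6]
  ]
}}

```text
clock: 55.7
position: [580.3, -309.1, 195.3]
ee_rot: [-0.68, 0.733, 0.001, -0.001]
contact_force: [-0.6, -0.4, -1.9]
gripper_width: 65.1
```

Request:
{"method": "jog_arm", "body": {
  "rows": [
    [[-2,-0.4,0],[0,0,0],6],
    [[-4,-0.8,0],[0,0,0],6],
    [[-4,-0.8,0],[0,0,0],6],
    [[-4,-0.8,0],[0,0,0],6],
    [[-4,-0.8,0],[0,0,0],6],
    [[-4,-0.8,0],[0,0,0],6],
    [[-2,-0.3,0],[0,0,0],6],
    [[0,0,0],[0,0,0],6],
    [[0,0,0],[0,0,0],6],
    [[0,0,0],[0,0,0],6]
  ]
}}

```text
clock: 56.95
position: [644.7, -74.4, 196.7]
ee_rot: [-0.681, 0.732, -0.001, -0.001]
contact_force: [0.6, -0.2, -2.3]
gripper_width: 65.1
```

```bash
python3 - <<'E'
from kin import *
to([642.7,-68.6,60],-94)
look('37.png',((180,110,320,250),(180,150,300,270)))
E
```

```text
t 56.95 pos [644.7 -74.4 196.7] rot [-6.808e-01  7.325e-01 -5.000e-04 -6.000e-04] F [ 0.6 -0.2 -2.3] w 65.1
joints [ 0.135  0.449  0.02   0.002 -1.143 -0.208] heading -94.19 zdir [-0.    -0.002 -1.   ]
shift cm [-0.59  0.24 13.67]
rotvec deg [ 0.   -0.09 -0.19]
shift cm after turn [-0.57  0.24 13.67]
```

View pics/m37.png

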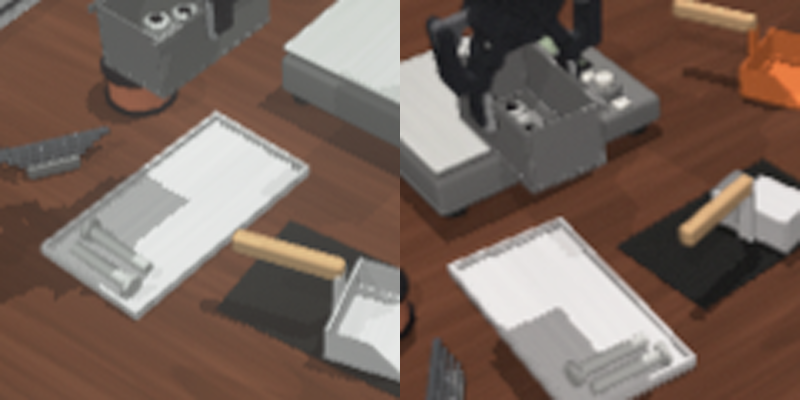

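Request:
{"method": "jog_arm", "body": {
  "rows": [
    [[-0.4,0.2,4],[0,0,0],6],
    [[0,0,4],[0,0,0],6],
    [[0,0,4],[0,0,0],6],
    [[0,0,2.5],[0,0,0],6],
    [[0,0,1.5],[0,0,0],6],
    [[0,0,0],[0,0,0],6],
    [[0,0,0],[0,0,0],6],
    [[0,0,0],[0,0,0],6]
  ]
}}

```text
clock: 58.05
position: [644.3, -69.4, 38.3]
ee_rot: [-0.681, 0.732, -0.001, 0.001]
contact_force: [-0.3, 0.3, -1.8]
gripper_width: 65.3
```

```bash
python3 - <<'E'
from kin import *
to([642.7,-68.6,25],-94)
look('38.png',((180,110,320,250),(180,150,300,270)))
E
```

```text
t 58.05 pos [644.3 -69.4  38.3] rot [-6.813e-01  7.320e-01 -1.500e-03  7.000e-04] F [-0.3  0.3 -1.8] w 65.3
joints [ 0.143  0.603 -0.155  0.002 -0.81  -0.216] heading -94.11 zdir [ 0.003 -0.001 -1.   ]
shift cm [-0.07  0.17  1.33]
rotvec deg [-0.18 -0.06 -0.11]
shift cm after turn [-0.07  0.17  1.33]
```

View pics/m38.png

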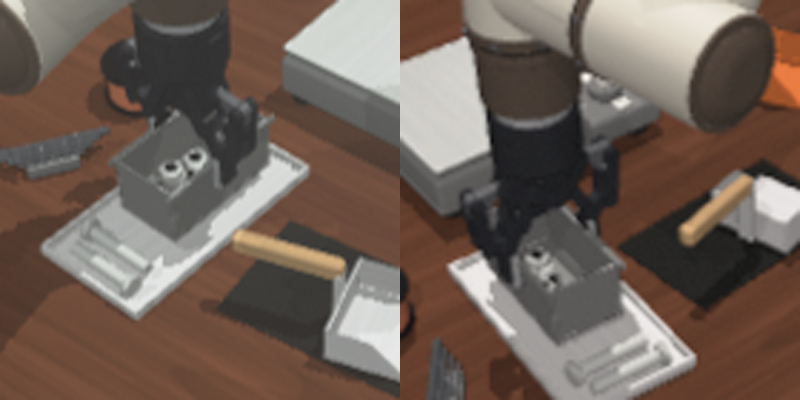

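Request:
{"method": "jog_arm", "body": {
  "rows": [
    [[0,0.1,0.6],[0,0,0],6],
    [[0,0,0.4],[0,0,0],6],
    [[0,0,0.2],[0,0,0],6],
    [[0,0,0],[0,0,0],6],
    [[0,0,0],[0,0,0],6]
  ]
}}

```text
clock: 58.78
position: [641.9, -69.5, 25.2]
ee_rot: [-0.681, 0.732, -0.0, -0.001]
contact_force: [-2.9, -1.3, 3.7]
gripper_width: 65.2
```

Request:
{"method": "jog_arm", "body": {
  "rows": [
    [[0,0,0.1],[0,0,0],6],
    [[0,0,0],[0,0,0],6]
  ]
}}

```text
clock: 59.02
position: [642.0, -69.6, 25.1]
ee_rot: [-0.681, 0.732, -0.0, -0.001]
contact_force: [-4.2, 0.7, 9.1]
gripper_width: 65.2
```

Request:
{"method": "jog_arm", "body": {
  "rows": [
    [[0,0,0.1],[0,0,0],6],
    [[0,0,0],[0,0,0],6]
  ]
}}

```text
clock: 59.28
position: [641.9, -69.6, 25.0]
ee_rot: [-0.681, 0.732, -0.001, -0.001]
contact_force: [-6.3, 0.9, 12.6]
gripper_width: 65.5
```

Request:
{"method": "jog_arm", "body": {
  "rows": [
    [[0,0,-0.2],[0,0,0],6],
    [[0,0,0],[0,0,0],7.2],
    [[0,0,0],[0,0,0],8.5],
    [[0,0,0],[0,0,0],8.5],
    [[0,0,-3],[0,0,0],8.5],
    [[0,0,-5],[0,0,0],8.5],
    [[0,0,-5],[0,0,0],8.5],
    [[0,0,-5],[0,0,0],8.5],
    [[0,0,-4],[0,0,0],8.5],
    [[0,0,0],[0,0,0],8.5]
  ]
}}

```text
clock: 60.52
position: [644.4, -69.2, 249.5]
ee_rot: [-0.681, 0.732, -0.004, 0.003]
contact_force: [0.4, 0.1, -0.5]
gripper_width: 84.9
```

```bash
python3 - <<'E'
from kin import *
st(); pic('wrist','w39.png')
look('39.png',((180,110,340,270),(180,150,320,290)))
E
```

```text
t 60.52 pos [644.4 -69.2 249.5] rot [-0.6814  0.7319 -0.0037  0.0031] F [ 0.4  0.1 -0.5] w 84.9
```

View pics/w39.png

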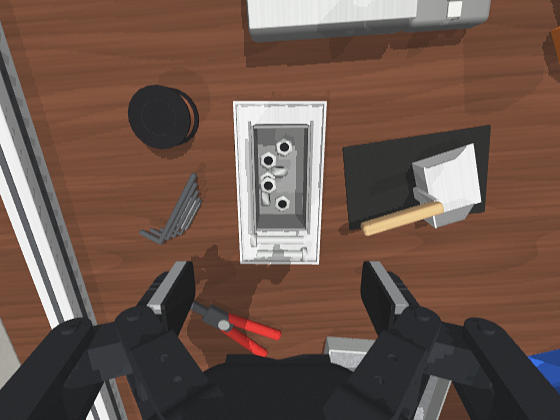

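View pics/m39.png

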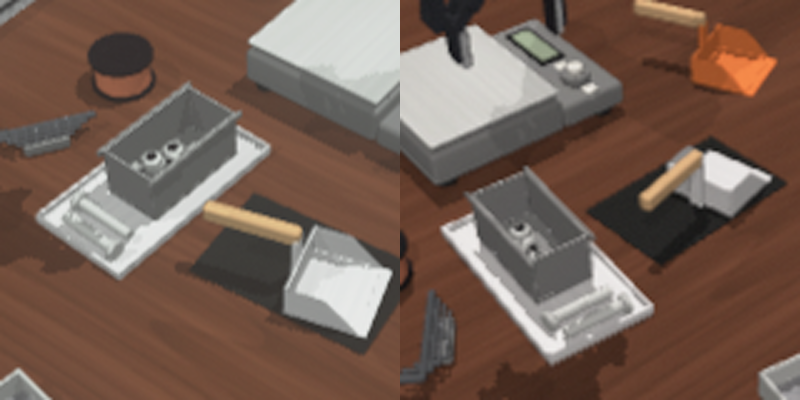

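```bash
python3 - <<'E'
from kin import *
a=cv2.imread('pics/w39.png'); cv2.imwrite('pics/w39c.png',cv2.resize(a[95:270,228:332],None,fx=5,fy=3.4,interpolation=cv2.INTER_CUBIC))
c=cam('wrist'); q=np.array([atz(c,p,61)[:2] for p in [(250,122),(311,122),(308,233),(253,233)]]);print(q.mean(0),q.round())
im=np.array(cv2.imread('pics/side39.png')); cv2.imwrite('pics/m40.png',cv2.resize(im[250:400,100:260],None,fx=3,fy=3))
E
```

```text
[638.17842152 -71.5662146 ] [[ 666. -138.]
 [ 601. -134.]
 [ 609.   -5.]
 [ 676.  -10.]]
```

View pics/w39c.png

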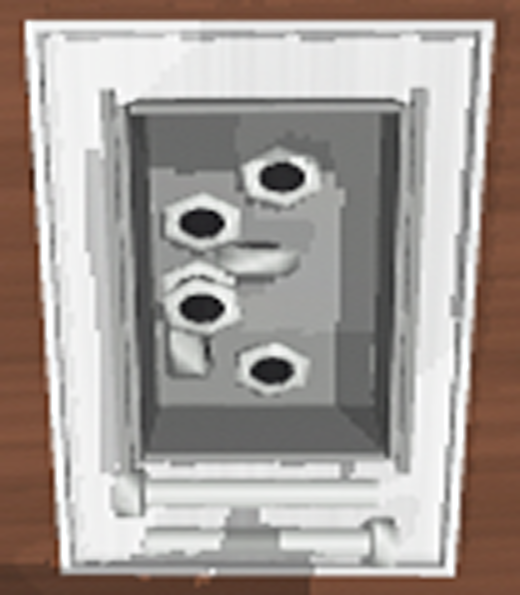

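View pics/m40.png

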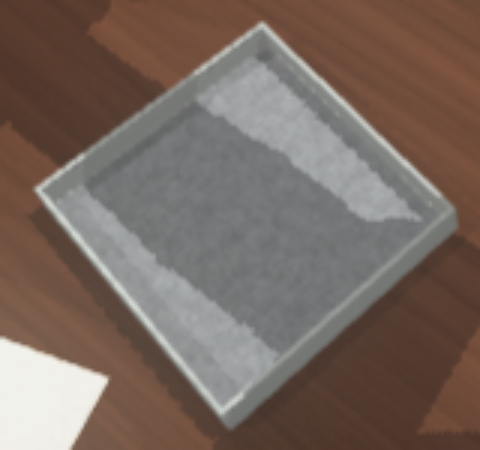

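Request:
{"method": "jog_arm", "body": {
  "rows": [
    [[0,0,-2],[0,0,0],8.5],
    [[0,0,0],[0,0,0],8.5],
    [[0,0,0],[0,0,0],8.5],
    [[0,0,0],[0,0,0],8.5]
  ]
}}

```text
clock: 61.18
position: [641.9, -69.1, 263.4]
ee_rot: [-0.681, 0.732, 0.0, -0.001]
contact_force: [-1.0, 0.5, -0.1]
gripper_width: 84.7
```

```bash
python3 - <<'E'
from kin import *
pic('side','s41.png'); st(); print(arm.job_done())
E
```

```text
t 61.23 pos [642.  -69.1 263.6] rot [-0.6812  0.7321  0.     -0.0012] F [-0.3 -0.3  0.2] w 84.9
the job is handed in; nothing more can be done
None
```

View pics/s41.png

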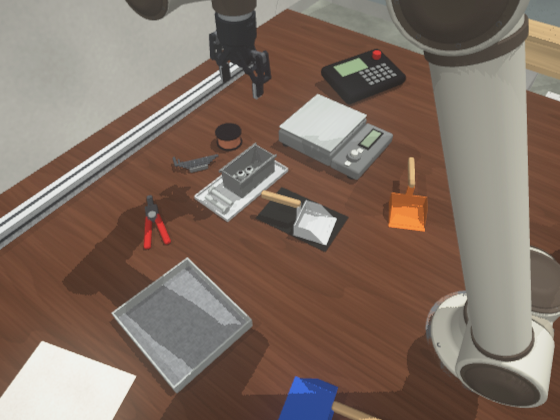

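The nut kit is made up and handed in at about 61 s. The empty box went onto the scale and I pressed the tare key. All seven nuts then went into the box with the aluminium scoop, in two passes and one pour. The box is back in the empty part of the kit tray, clear of the bolts, and the scoop is flat on its mat.

- **Tare key:** it was pressed all the way down. It bottomed at 52 mm height with about 11 N on it.
- **Nuts:** the last wrist picture shows seven in the box, two of them on edge and one stacked on another. In the two wrist pictures before it (box on the scale, then just lifted) I could make out only six for certain, because one was under the stack.
- **Stock tray and bench:** the tray is empty, and I saw no nuts on the bench or the scale.
- **Scale load:** I could not read the platform joint, so this is from the wrist force. It stayed around 3 N or less while I set the box down and lifted it.
- **Box position:** its centre measured about 4 mm off the middle of its space in x, which is well within the free area.
- **Other tools:** the pliers, spool, hex keys and the other two scoops look untouched.

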